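# Start the vice's leaning lag screw square with the T-handle socket driver

## Task

The last square-headed lag screw of the bench vice has only been stuck in by hand and leans. Take the blue T-handled socket driver from the wooden block, feel its socket fully down over the screw's square head without leaning hard on it, bring driver and screw square to the board before you turn, and then drive the screw clockwise by at least a quarter turn, keeping it square. Stand the driver back in a free hole of the block and leave everything else alone.

Things in the scene. Friction and masses are not known exactly. Their poses are not given: they have to be found in the camera images.
- lag_turn (a joint): turn of the loose lag screw in rad: 0 at the start, grows as it is driven clockwise (seen from above); 1.57 is a quarter turn. It sinks 4.5 mm a turn along its own axis and takes about 0.08 N m to turn; it cannot be backed out below 0
- lag_head (a point): middle of the top of the loose lag screw's steel square head (17 mm across flats, 8 mm high). z is the screw's axis, up out of the hole; x and y do not turn with the head, so how the square is turned is not told: find it by feel or by eye
- pilot_hole (a point): mouth of the pilot hole in the beech board under the loose screw, 34 mm below the head's top along the screw; z up, square to the board. The screw leans about this point. Its yaw means nothing
- vice: small green bench vice on a beech board, fixed. Origin: under the middle of the board (220 x 200 x 30 mm). Four lugs at x = +-55, y = +-65 mm in this frame, their tops 40 mm above the desk; three hold screws that are home, one (any) holds the loose screw. Jaws and anvil (80 mm wide in y) rise to 125 mm above the desk, the handle reaches to x = -140 mm
- lag_screw: the loose lag screw, shank 10 mm, head on top; origin on its axis at the pilot hole's mouth, its own axes mean nothing. At first it leans 4 to 7 degrees some way. A few newtons at the head (0.06 N m) swing it about the hole's mouth, up to 8 degrees each way about two axes, and it stays where it is left
- blue_driver: T-handled socket driver with a BLUE bar, about 0.26 kg, 149 mm long, standing in the block. Origin: middle of the socket's open mouth; z runs up the shaft. Grip bar 16 mm thick (x), 100 mm long (y), 18 mm high, its middle 140 mm up z; shaft 12 mm, socket round outside, 32 mm in diameter, 28 mm long
- socket_mouth (a point): the blue driver's socket mouth, same point as its origin
- socket_seat (a point): inside end of the blue driver's socket, 9 mm up from the mouth; lies on the head's top when fully on. First 2.2 mm: a round 45 degree funnel that centres the head's corners at any turn, then a ledge and the square hole, 18.6 mm across flats, its flats facing the driver's x and y. It drops over the head every 90 degrees only, with about 5 degrees of play either way
- blue_bar (a point): middle of the blue grip bar, 140 mm above the mouth
- rack: fixed wooden block 210 (x) x 90 (y) x 45 mm high for the two drivers; origin under its middle
- rack_hole0 (a point): middle of the mouth of one hole in the block's top (37 mm wide, 35 mm deep), z up; one hole holds the blue driver, the other the red one
- rack_hole1 (a point): middle of the mouth of the other hole, the same, 110 mm from the first
- red_driver: T-handled driver of the wrong size with a RED bar, like the blue one otherwise, in the block's other hole; leave it. Origin: its socket's mouth
- rover: small tracked robot car, red and black with green plates, 130 x 107 x 70 mm; leave it
- tablet: tablet computer lying flat, 180 x 250 x 12 mm; leave it
- mouse: white computer mouse, 110 x 60 x 33 mm; leave it
- remote: white handset, 150 x 45 x 20 mm; leave it
- pen_cup: orange pen cup, 72 mm wide, 95 mm high, with pens; leave it
- screw_tray: yellow tray with spare screws and washers, 90 x 140 x 30 mm; leave it

How it is judged:
On the way, in this order (a step that is already met when the one before it is completed fails the run):
1. driver fully on the head (socket end within 4 mm of its top), driver within 5 and screw within 4 degrees of square, screw turned by less than 0.4 rad so far (distance between socket_seat and lag_head below 0.004 m and angle between the z axis of lag_head and the z axis of pilot_hole, either way round below 0.07 rad and angle between blue_driver's own z axis and vertical below 0.087 rad and value of joint lag_turn below 0.4 rad), for 0.2 s.
2. with the driver still on it, the screw has been turned clockwise by at least 1.45 rad (a quarter turn is 1.57) and is within 4 degrees of square (distance between socket_seat and lag_head below 0.004 m and value of joint lag_turn above 1.45 rad and angle between the z axis of lag_head and the z axis of pilot_hole, either way round below 0.07 rad), for 0.1 s.
At the end, for the whole second after the job is handed in: The screw has been turned by at least 1.45 rad and stands within 4 degrees of square to the board; the blue driver stands at rest in a hole of the block, socket down by more than 25 mm and within 8 mm of the hole's middle, tilted less than 11 degrees, let go (value of joint lag_turn above 1.45 rad and angle between the z axis of lag_head and the z axis of pilot_hole, either way round below 0.07 rad and ((horizontal distance between socket_mouth and rack_hole0 below 0.008 m and z of socket_mouth in the frame of rack_hole0 below -0.025 m) or (horizontal distance between socket_mouth and rack_hole1 below 0.008 m and z of socket_mouth in the frame of rack_hole1 below -0.025 m)) and angle between blue_driver's own z axis and vertical below 0.2 rad and linear speed of each of blue_driver, lag_screw below 0.02 m/s); the robot touches nothing.
It fails at once if the screw is turned (more than 0.4 rad) while it leans more than 5 degrees: started crooked (value of joint lag_turn above 0.4 rad and angle between the z axis of lag_head and the z axis of pilot_hole, either way round above 0.0873 rad).
It fails at once if the driver bears on the screw with more than 30 N (contact force between blue_driver and lag_screw above 30 N).
It fails at once if the fingers push the screw (more than 2 N) instead of the driver (contact force between the fingers and lag_screw above 2 N).
It fails at once if the red driver is pulled out, pushed over or shifted by more than 20 mm (distance of red_driver from where it was at the start of the episode above 0.02 m).
It fails at once if one of the other things on the desk is shifted by more than 20 mm (distance of any of rover, tablet, mouse, remote, pen_cup, screw_tray from where it was at the start of the episode above 0.02 m).
It also fails if it takes over 72 s, if anything falls off the work surface, if the arm or the gripper's body presses on something with over 40 N, if the wrist force passes 120 N, or if a joint passes its speed limit or range.

## Robot

A 6-joint arm with a two-finger parallel gripper is mounted at the origin on the work surface. World frame = base frame: x ahead of the robot, y to its left, z up, the work surface at z = 0. Lengths are in m, angles in rad, forces in N, time in s.
With the tool pointing down it reaches from about 0.25 to 0.775 m from the base axis. Payload 4 kg.
Tool frame: the origin (TCP) lies midway between the tips of the shut fingers; the grasp point (between the pads) lies behind it (bot.tcp_to_grasp is the z of the grasp point in the tool frame, in m); z points along the fingers, y is the line along which they close (so a half turn about z gives the same grasp; the last joint's range is limited). The gripper opens to 85 mm and grips with 20 to 120 N. Pads are 22 mm wide; open, the fingers measure 114 mm over their backs; the gripper's body (76 mm by 85 mm) begins 54 mm behind the grasp point. The pads swing forward as they close: fully open they stand 13 mm farther back than shut.
Start: joints at [0.999, 0.087, 1.371, -0, 1.684, -0.103], TCP at [0.249, 0.491, 0.231] pointing down, gripper open.
Joint ranges: [-3.1, 3.1], [-0.76, 2.03], [0.27, 2.55], [-1.08, 4.22], [0.17, 2.65], [-2.57, 2.57]. Speed limits (rad/s): [2.79, 2.79, 3.14, 3.14, 3.14, 3.14].

## Interface

Orientations are given as a unit quaternion [x, y, z, w].
In Python, from workcell import sense, snapshot, get_calibration, workorder, bot gives the robot as it stands. The module is installed in compiled form; this text tells all that it offers.
- The arm moves only by the tool jog_arm, never from a script. Its argument "moves" is a list that holds one entry, the list of rows, each a list of 7 numbers: the gripper command: -1 is shut, 1 is fully open, values between are in proportion, then the shift along the tool's x, y, z in units of 50 mm (1.0 is 50 mm), then the turn, a rotation vector about the tool's x, y, z in units of 6 degrees (1.0 is 6 degrees). A call has 1 to 20 rows; each row is the pose to reach, as a shift and turn from the pose commanded when the call began, along the tool's axes at that moment; what a row does not reach only later rows make up. A row lasts 1/10 s, in which the tool goes at most 50 mm and 8.59 degrees, less where a joint would pass 70% of its speed; a pose out of reach is approached as far as the arm can. A call with a gripper value outside its range is refused whole. The fingers move at their own pace and stop on an object; "grip_force" is the grip in N (left out, the last holds). Time passes only in rows, so rows that repeat a pose let the fingers close. It gives the time, the measured TCP pose, the force, the opening and the grip force at its end, in the units of the state.
- sense(): the state, without advancing time (a new reading comes with each control period).
- snapshot(name): name is "scene" or "top" or "wrist"; returns the picture (384x512x3 uint8, blue, green, red); there is no depth.
- get_calibration(name): a dict with "fovy" (degrees; the focal length in pixels is half the picture's height over the tangent of half this angle, whatever the lens; pixels are square), "cx", "cy" (the principal point, pixels), "distortion" ([k1, k2, p1, p2, k3] as OpenCV has them; the pictures are not rectified), "R" (3x3) and "t" (3): a world point X has camera coordinates R X + t. Camera axes: x right, y down, z forward; pixel columns grow to the right and rows downward; lengths in m; the calibration is good to about 2 mm. A picture is of the moment at which its call begins: read the wrist's pose just before it. get_calibration takes no time and is no camera call; for the wrist camera it gives the pose at the moment of the call.
- workorder.close_job(): hands the job in; it is judged then, once.
The state is a dict: "clock": time; "joint_pos": joint angles; "joint_vel": joint speeds; "effort": joint torques, N m; "position": TCP position; "tcp_rot": TCP orientation; "force": force on the tool from outside, world axes, zero at the start; "torque": the same for the moment, N m; "grip_width": finger opening in m; "grip_force": force on a finger pad.
Only numpy, scipy, OpenCV 4.12 (cv2) and the standard library are available. Lean on these libraries where they do the work, as an engineer would, in place of code of your own. Each camera call takes 0.05 s, during which the arm holds its last target. There are 200 camera calls.

## Working session

There is one attempt and no reset: what is moved stays moved. The work goes in short steps, Python scripts to look and compute and a tool call to move; the robot and the scene stay as the last step left them, time stands still between calls to the robot, and variables do not carry over. Pictures are saved under pics/ and viewed, at most 10 in all, crops included, and the job is handed in when it is done.

Besides the shell and the picture viewer there is one more tool, called after "Call:" by a JSON object that holds its "op" and its "data", one argument or row to a line. jog_arm: Moves the arm, as the interface text tells. Its arguments: {"type":"object","properties":{"moves":{"type":"array"},"grip_force":{"type":"number"}},"required":["moves"]}

```bash
mkdir -p pics; cat > h.py <<'E'
import numpy as np, cv2
from scipy.spatial.transform import Rotation as Ro
from workcell import sense, snapshot, get_calibration, workorder, bot
def K(c,h=384):
    f=h/2/np.tan(np.radians(c["fovy"])/2); return np.array([[f,0,c["cx"]],[0,f,c["cy"]],[0,0,1.]])
def ray(c,px):
    p=cv2.undistortPoints(np.array([[px]],float),K(c),np.array(c["distortion"],float))[0,0]
    R=np.array(c["R"]);t=np.array(c["t"]); o=-R.T@t; d=R.T@np.array([p[0],p[1],1]); return o,d/np.linalg.norm(d)
def atz(c,px,z):
    o,d=ray(c,px); return o+d*(z-o[2])/d[2]
def proj(c,X):
    R=np.array(c["R"]);t=np.array(c["t"],float)
    return cv2.projectPoints(np.array(X,float).reshape(-1,3),cv2.Rodrigues(R)[0],t,K(c),np.array(c["distortion"],float))[0][:,0]
def tri(*cp):
    A=0;b=0
    for c,p in cp:
        o,d=ray(c,p);P=np.eye(3)-np.outer(d,d);A=A+P;b=b+P@o
    return np.linalg.solve(A,b)
def rel(target,ax=None):
    s=sense();R=Ro.from_quat(s["tcp_rot"]).as_matrix();return R.T@(np.array(target)-s["position"])/0.05
E
python3 - <<'E'
from h import *
s=sense();print(s);print(bot.tcp_to_grasp)
a=snapshot("top");b=snapshot("scene")
cv2.imwrite("pics/top.png",cv2.resize(a,(800,600),interpolation=cv2.INTER_CUBIC));cv2.imwrite("pics/scene.png",cv2.resize(b,(800,600),interpolation=cv2.INTER_CUBIC))
cv2.imwrite("pics/top_raw.png",a);cv2.imwrite("pics/scene_raw.png",b)
E
```

```text
{'clock': 0.0, 'joint_pos': array([ 9.98888445e-01,  8.79709405e-02,  1.37228484e+00, -1.28882676e-05,
        1.68360619e+00, -1.03085979e-01]), 'joint_vel': array([-3.53968278e-04,  7.61007070e-04,  2.42419947e-04, -3.21902279e-04,
        9.89946726e-05, -2.29429446e-04]), 'effort': array([ 3.22469496e-04, -3.51865911e+01, -3.13271105e+01, -6.03524722e-05,
        1.06948614e-02, -1.40367095e-05]), 'position': array([0.24823394, 0.49022541, 0.23011491]), 'tcp_rot': array([ 2.32270636e-01,  9.72650535e-01, -1.07276937e-03, -3.69672673e-04]), 'force': array([-0.20758174,  0.42590758, -0.75857436]), 'torque': array([0.00603668, 0.00155085, 0.03537064]), 'grip_force': 0.0, 'grip_width': 0.08533119495208692}
-0.0187
```

View pics/top.png

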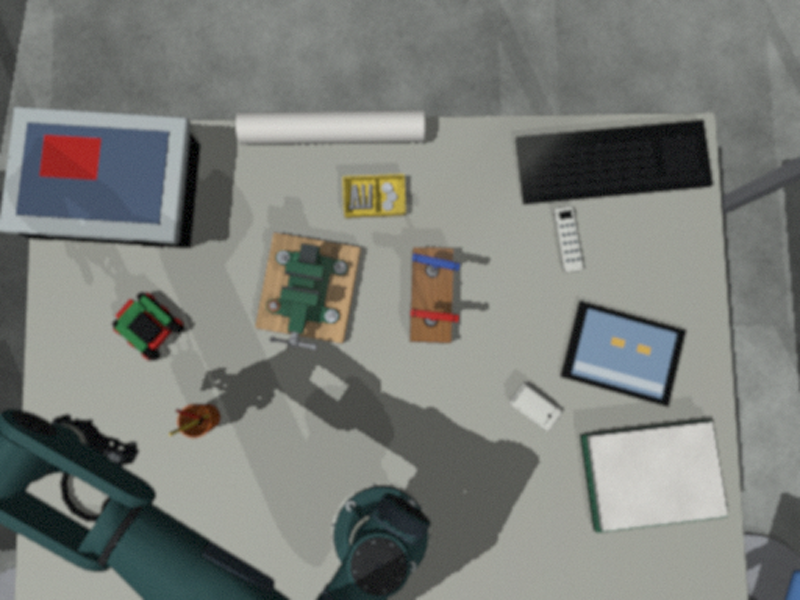

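View pics/scene.png

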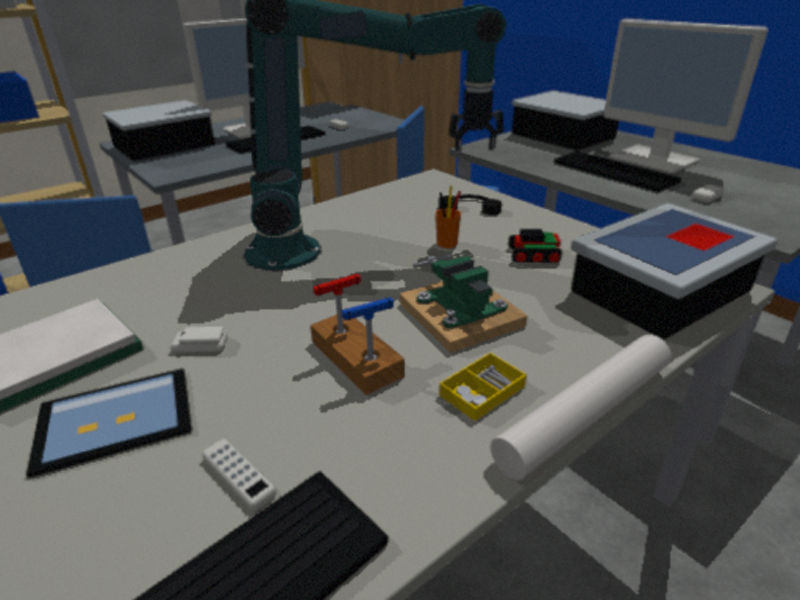

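The top view shows the blue bar at (436,262), the red bar at (436,316), and vice lug screws near (283,257), (340,268), (273,305) and (331,315). In the scene view the blue bar is at (368,309). Next I'll triangulate the bar and the vice.

```bash
python3 - <<'E'
from h import *
ct,cs=get_calibration("top"),get_calibration("scene")
k=512/800
def seg(im,roi,col):
    h=cv2.cvtColor(im,cv2.COLOR_BGR2HSV);m=cv2.inRange(h,(105,120,60),(128,255,255)) if col=='b' else cv2.inRange(h,(0,150,60),(8,255,255))
    z=np.zeros_like(m);x0,y0,x1,y1=[int(v*k) for v in roi];z[y0:y1,x0:x1]=m[y0:y1,x0:x1]
    p=cv2.findNonZero(z)[:,0].astype(float);c=(p.min(0)+p.max(0))/2
    u,s,v=np.linalg.svd(p-p.mean(0),full_matrices=False);q=(p-p.mean(0))@v[0]
    return p.mean(0),p.mean(0)+v[0]*q.min(),p.mean(0)+v[0]*q.max(),len(p)
t=cv2.imread("pics/top_raw.png");s=cv2.imread("pics/scene_raw.png")
for col,rt,rs in(('b',(400,245,470,280),(335,290,400,330)),('r',(400,300,470,330),(305,268,368,300))):
    a=seg(t,rt,col);b=seg(s,rs,col);print(col,a,b[0],"tri",tri((ct,a[0]),(cs,b[0])))
    print([atz(ct,p,.159).round(4) for p in a[:3]])
print('screws',[atz(ct,np.array(p)*k,.05).round(3) for p in((283,257),(340,268),(273,305),(331,315))])
print('board',[atz(ct,np.array(p)*k,.03).round(3) for p in((275,233),(364,247),(347,342),(257,330))])
print('rack',[atz(ct,np.array(p)*k,.045).round(3) for p in((412,247),(460,249),(454,342),(410,341))])
E
```

```text
b (array([279.22321429, 167.58035714]), array([264.69001288, 164.43005494]), array([293.08971063, 170.58614044]), 112) [234.99118943 197.26431718] tri [ 0.57887752 -0.12503066  0.15062524]
[array([ 0.5771, -0.1251,  0.159 ]), array([ 0.5879, -0.0789,  0.159 ]), array([ 0.5667, -0.169 ,  0.159 ])]
r (array([277.76774194, 201.47096774]), array([263.07466118, 199.45566385]), array([292.21229853, 203.45218404]), 155) [215.72826087 181.68478261] tri [ 0.46981996 -0.11806939  0.15093654]
[array([ 0.4689, -0.118 ,  0.159 ]), array([ 0.476 , -0.0717,  0.159 ]), array([ 0.4619, -0.1635,  0.159 ])]
screws [array([0.611, 0.206, 0.05 ]), array([0.584, 0.08 , 0.05 ]), array([0.504, 0.228, 0.05 ]), array([0.48 , 0.101, 0.05 ])]
board [array([0.669, 0.228, 0.03 ]), array([0.634, 0.027, 0.03 ]), array([0.421, 0.067, 0.03 ]), array([0.451, 0.267, 0.03 ])]
rack [array([ 0.63 , -0.08 ,  0.045]), array([ 0.624, -0.187,  0.045]), array([ 0.417, -0.168,  0.045]), array([ 0.421, -0.072,  0.045])]
```

```bash
python3 - <<'E'
from h import *
c=get_calibration("wrist");R=np.array(c["R"]);t=np.array(c["t"]);s=sense();T=Ro.from_quat(s["tcp_rot"]).as_matrix()
print("cam in tool",T.T@(-R.T@t-s["position"]),"axes",(T.T@R.T).round(3),c["fovy"])
print("tool",T.round(3)); print(rel([0.50,0.13,0.33]))
E
```

```text
cam in tool [ 0.08098483  0.00037655 -0.14325778] axes [[ 0.001 -0.949 -0.315]
 [ 1.     0.002 -0.   ]
 [ 0.001 -0.315  0.949]] 71.21097694107442
tool [[-0.892  0.452 -0.001]
 [ 0.452  0.892 -0.002]
 [ 0.    -0.002 -1.   ]]
[-7.74666015 -4.15690809 -1.98873099]
```

Call:
{"op": "jog_arm", "data": {
  "moves": [
    [[1,-7.83,-2.98,-0.3,0,0,12.7],[1,-7.83,-2.98,-0.3,0,0,12.7],[1,-7.83,-2.98,-0.3,0,0,12.7],[1,-7.83,-2.98,-0.3,0,0,12.7],[1,-7.83,-2.98,-0.3,0,0,12.7],[1,-7.83,-2.98,-0.3,0,0,12.7],[1,-7.83,-2.98,-0.3,0,0,12.7],[1,-7.83,-2.98,-0.3,0,0,12.7],[1,-7.83,-2.98,-0.3,0,0,12.7],[1,-7.83,-2.98,-0.3,0,0,12.7],[1,-7.83,-2.98,-0.3,0,0,12.7],[1,-7.83,-2.98,-0.3,0,0,12.7],[1,-7.83,-2.98,-0.3,0,0,12.7],[1,-7.83,-2.98,-0.3,0,0,12.7]]
  ],
  "grip_force": 100
}}

```text
clock: 1.5
position: [0.5298, 0.1819, 0.2465]
tcp_rot: [0.782, 0.623, 0.0, -0.0]
force: [-0.7, 0.2, -0.4]
grip_width: 0.0858
grip_force: 0.0
```

```bash
python3 - <<'E'
from h import *
import pickle
c=get_calibration("wrist");s=sense();a=snapshot("wrist");pickle.dump((c,s),open("w1.pkl","wb"))
cv2.imwrite("pics/w1_raw.png",a);cv2.imwrite("pics/w1.png",cv2.resize(a,(800,600),interpolation=cv2.INTER_CUBIC));print(s["position"],s["tcp_rot"],s["joint_pos"],s["clock"])
E
```

```text
[0.52980612 0.18186289 0.2465341 ] [ 7.82223318e-01  6.22998110e-01  1.85193509e-04 -2.04352521e-05] [2.29329467e-01 1.07294262e-01 1.31900887e+00 1.97820970e-04
 1.71497246e+00 4.55014847e-01] 1.5
```

View pics/w1.png

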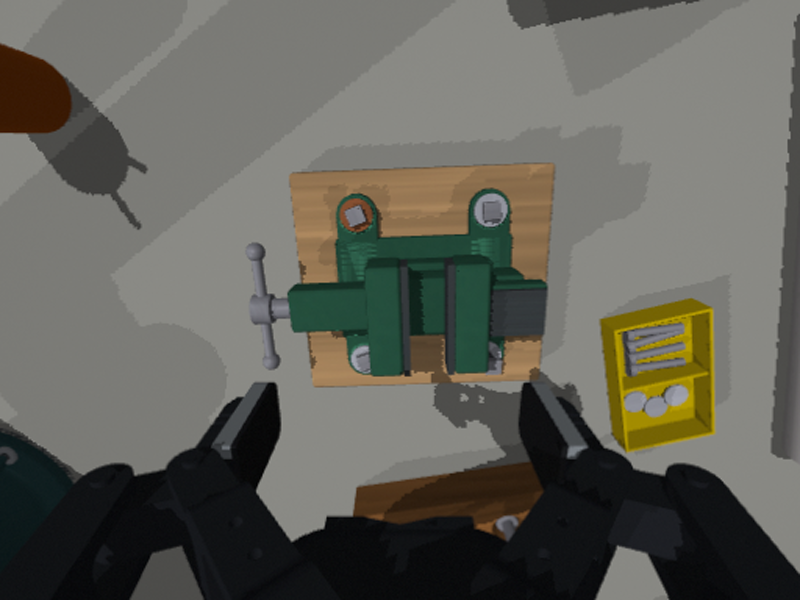

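The loose screw is at (355,215): an orange ring, with its head turned and leaning. The other three are home. I'll move closer.

Call:
{"op": "jog_arm", "data": {
  "moves": [
    [[1,0.22,-0.66,1.83,0,0,0],[1,0.22,-0.66,1.83,0,0,0],[1,0.22,-0.66,1.83,0,0,0],[1,0.22,-0.66,1.83,0,0,0],[1,0.22,-0.66,1.83,0,0,0]]
  ]
}}

```text
clock: 2.05
position: [0.5043, 0.1997, 0.1597]
tcp_rot: [0.783, 0.622, 0.004, 0.002]
force: [1.0, -0.4, 0.9]
grip_width: 0.0854
grip_force: 0.0
```

```bash
python3 - <<'E'
from h import *
import pickle
c=get_calibration("wrist");s=sense();a=snapshot("wrist");pickle.dump((c,s),open("w2.pkl","wb"))
cv2.imwrite("pics/w2_raw.png",a)
p=proj(c,[0.504,0.228,0.055])[0];print(p)
x0=int(np.clip(p[0]-50,0,412));y0=int(np.clip(p[1]-40,0,304));print(x0,y0)
cr=cv2.resize(a[y0:y0+75,x0:x0+100],(800,600),interpolation=cv2.INTER_CUBIC)
cv2.imwrite("pics/w2.png",cr);print(s["position"],s["clock"])
E
```

```text
[247.10584978 164.93935405]
197 124
[0.50430351 0.19968453 0.15968945] 2.05
```

View pics/w2.png

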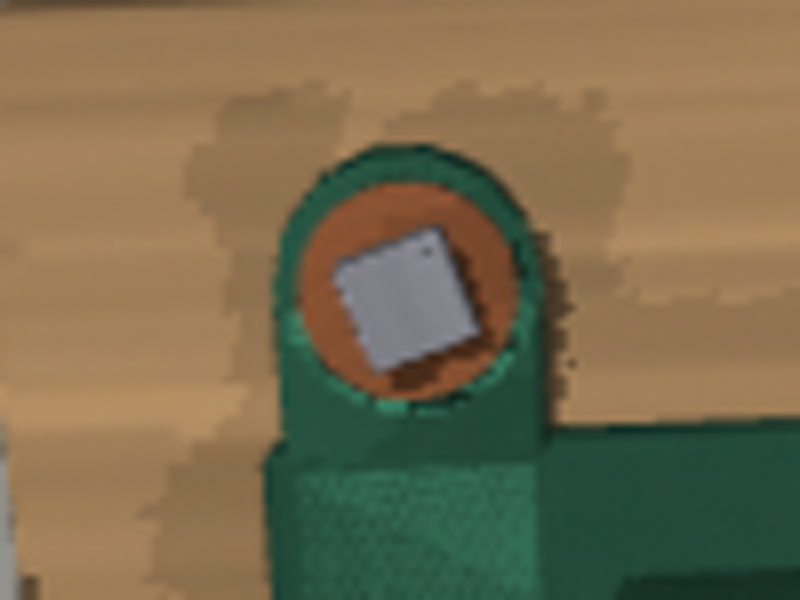

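The crop shows the head as a grey square with corners (333,270), (440,226), (481,332), (378,375). The orange washer is centred near (408,292).

```bash
python3 - <<'E'
from h import *
import pickle
c,s=pickle.load(open("w2.pkl","rb"))
P=lambda p:np.array([197+(p[0]+.5)/8-.5,124+(p[1]+.5)/8-.5])
cor=[(333,270),(440,226),(481,332),(378,375)]
C=np.array([atz(c,P(p),.0635) for p in cor]);print(C.round(4));m=C.mean(0);print("head",m)
for i in range(4):
    d=C[(i+1)%4]-C[i];print(np.linalg.norm(d).round(4),np.degrees(np.arctan2(d[1],d[0])).round(1)%90)
a=cv2.imread("pics/w2_raw.png");h=cv2.cvtColor(a,cv2.COLOR_BGR2HSV)
M=cv2.inRange(h,(3,130,60),(11,255,255));z=np.zeros_like(M);z[140:180,230:268]=M[140:180,230:268]
q=cv2.findNonZero(z)[:,0].astype(float);hull=cv2.convexHull(q.astype(np.float32));e=cv2.fitEllipse(hull);print(len(q),e)
for zz in(.04,.042):
  w=atz(c,e[0],zz);print("washer",w, atz(c,[e[0][0]-e[1][1]/2,e[0][1]],zz)-atz(c,[e[0][0]+e[1][1]/2,e[0][1]],zz));
w2=atz(c,P((409,292)),.041);print(w2,"lean vec",(m-w2)[:2]/.0225,np.degrees(np.linalg.norm((m-w2)[:2])/.0225))
# vice x: from w1 other lug screws
c1,_=pickle.load(open("w1.pkl","rb"))
k=.64
for p in((357,214),(491,210),(362,360)): print(atz(c1,(np.array(p)+.5)*k-.5,.041))
# home screws seen in w1: other heads; current tool x yaw
R=Ro.from_quat(s["tcp_rot"]).as_matrix();print("tool x yaw",np.degrees(np.arctan2(R[1,0],R[0,0])))
E
```

```text
[[0.4984 0.2383 0.0635]
 [0.5113 0.2405 0.0635]
 [0.5131 0.2276 0.0635]
 [0.5005 0.2254 0.0635]]
head [0.50580297 0.23297271 0.0635    ]
0.013 9.3
0.0129 7.900000000000006
0.0128 10.0
0.0131 9.099999999999994
293 ((247.4091033935547, 159.7103271484375), (25.911827087402344, 26.355409622192383), 27.531856536865234)
washer [0.50447282 0.23000846 0.04      ] [-0.02547141  0.00591642  0.        ]
washer [0.5046018  0.23037743 0.042     ] [-0.0252779   0.00587147  0.        ]
[0.50472325 0.22978823 0.041     ] lean vec [0.0479876  0.14153272] 8.56266603835521
[0.50564744 0.23030829 0.041     ]
[0.61333918 0.20907365 0.041     ]
[0.47664592 0.1013282  0.041     ]
tool x yaw 76.94176805046465
```

Call:
{"op": "jog_arm", "data": {
  "moves": [
    [[1,0,0,-1,0,0,0],[1,0,0,-1.8,0,0,0],[1,-1,0.5,-1.8,0,0,0],[1,-2,1,-1.8,0,0,0],[1,-3,1.5,-1.8,0,0,0],[1,-4,2,-1.8,0,0,0],[1,-5,2.5,-1.8,0,0,0],[1,-6,2.93,-1.8,0,0,0],[1,-6,2.93,-1.8,0,0,0],[1,-6,2.93,-1.8,0,0,0],[1,-6,2.93,-1.8,0,0,0]]
  ]
}}

```text
clock: 3.2
position: [0.5773, -0.1279, 0.2481]
tcp_rot: [0.784, 0.621, 0.002, 0.002]
force: [0.7, 0.5, -0.6]
grip_width: 0.0853
grip_force: 0.0
```

```bash
python3 - <<'E'
from h import *
c=get_calibration("wrist");s=sense();a=snapshot("wrist");cv2.imwrite("pics/w3_raw.png",a)
cv2.imwrite("pics/w3.png",a)
h=cv2.cvtColor(a,cv2.COLOR_BGR2HSV);m=cv2.inRange(h,(105,130,50),(128,255,255))
n,l,st,ce=cv2.connectedComponentsWithStats(m);i=1+np.argmax(st[1:,4]);print(st[i],ce[i])
r=cv2.minAreaRect(cv2.findNonZero((l==i).astype(np.uint8)));b=cv2.boxPoints(r);print(b)
W=np.array([atz(c,p,.159) for p in b]);print(W.round(4),W.mean(0),[np.linalg.norm(W[i]-W[i-1]).round(4) for i in range(4)])
d=W[1]-W[0];d2=W[2]-W[1];print(np.degrees(np.arctan2(d[1],d[0])),np.degrees(np.arctan2(d2[1],d2[0])))
print(s["position"],s["tcp_rot"],s["clock"],s["force"])
E
```

```text
[ 246  149   20   83 1386] [255.03823954 188.94155844]
[[246. 231.]
 [246. 149.]
 [265. 149.]
 [265. 231.]]
[[ 0.5616 -0.1591  0.159 ]
 [ 0.5803 -0.0829  0.159 ]
 [ 0.5963 -0.0866  0.159 ]
 [ 0.5794 -0.1632  0.159 ]] [ 0.57938524 -0.12294739  0.159     ] [np.float64(0.0182), np.float64(0.0785), np.float64(0.0164), np.float64(0.0785)]
76.26185565299461 -13.165970588645516
[ 0.57730118 -0.12793081  0.24805241] [0.78364956 0.6211967  0.00181723 0.00217125] 3.2 [ 0.72609312  0.52353998 -0.61880791]
```

View pics/w3.png

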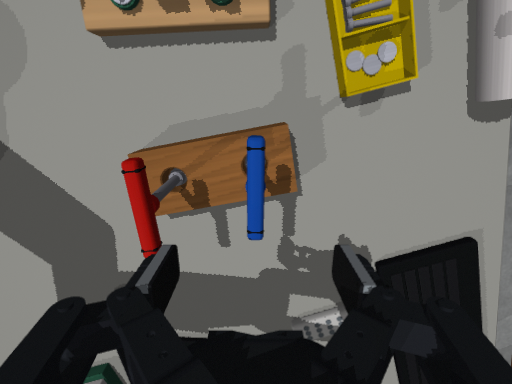

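The blue bar runs from (257,136) to (255,239), aligned with the tool's x axis and centred between the fingers. I'll descend and grip.

Call:
{"op": "jog_arm", "data": {
  "moves": [
    [[1,0.08,0,0.8,0,0,0],[1,0.08,0,1.6,0,0,0],[1,0.08,0,2.2,0,0,0],[1,0.08,0,2.34,0,0,0],[1,0.08,0,2.34,0,0,0],[1,0.08,0,2.34,0,0,0],[-1,0.08,0,2.34,0,0,0],[-1,0.08,0,2.34,0,0,0],[-1,0.08,0,2.34,0,0,0],[-1,0.08,0,2.34,0,0,0],[-1,0.08,0,2.34,0,0,0],[-1,0.08,0,2.34,0,0,0],[-1,0.08,0,2.34,0,0,0],[-1,0.08,0,2.34,0,0,0]]
  ],
  "grip_force": 110
}}

```text
clock: 4.65
position: [0.577, -0.1225, 0.1282]
tcp_rot: [0.783, 0.622, 0.0, 0.0]
force: [1.2, 0.4, 1.7]
grip_width: 0.014
grip_force: 107.4
```

```bash
python3 - <<'E'
from h import *
s=sense();R=Ro.from_quat(s["tcp_rot"]).as_matrix();print(s["position"],R.round(4),s["force"],s["torque"],s["grip_width"],s["grip_force"],s["joint_pos"])
E
```

```text
[ 0.57699337 -0.12252331  0.12824394] [[ 2.260e-01  9.741e-01  1.100e-03]
 [ 9.741e-01 -2.260e-01 -3.000e-04]
 [ 0.000e+00  1.200e-03 -1.000e+00]] [1.22246809 0.36230845 1.65746837] [-0.03163988 -0.2016702  -0.00740242] 0.01400900082437129 107.39908933639526 [-3.05393996e-01  2.15447616e-01  1.43097825e+00  9.26944952e-05
  1.49399061e+00 -7.74583046e-02]
```

Call:
{"op": "jog_arm", "data": {
  "moves": [
    [[-1,0,0,-0.5,0,0,0],[-1,0,0,-1.2,0,0,0],[-1,0,0,-2.1,0,0,0],[-1,0,0,-3,0,0,0],[-1,0.7,-0.3,-3,0,0,-0.5],[-1,1.5,-0.7,-3,0,0,-1],[-1,2.3,-1.05,-3,0,0,-1.5],[-1,3.1,-1.4,-3,0,0,-2],[-1,3.9,-1.8,-3,0,0,-2.5],[-1,4.7,-2.2,-3,0,0,-3],[-1,5.5,-2.5,-3,0,0,-3.7],[-1,6.2,-2.8,-3,0,0,-3.7],[-1,6.6,-2.99,-3,0,0,-3.7],[-1,6.6,-2.99,-3,0,0,-3.7],[-1,6.6,-2.99,-2.3,0,0,-3.7],[-1,6.6,-2.99,-1.7,0,0,-3.7],[-1,6.6,-2.99,-1.5,0,0,-3.7],[-1,6.6,-2.99,-1.5,0,0,-3.7],[-1,6.6,-2.99,-1.5,0,0,-3.7]]
  ]
}}

```text
clock: 6.55
position: [0.5062, 0.2325, 0.2039]
tcp_rot: [0.649, 0.761, 0.001, 0.0]
force: [-0.8, -1.3, -2.0]
grip_width: 0.0146
grip_force: 107.8
```

```bash
python3 - <<'E'
from h import *
import pickle
c=get_calibration("wrist");s=sense();a=snapshot("wrist");pickle.dump((c,s),open("w4.pkl","wb"));cv2.imwrite("pics/w4_raw.png",a)
R=Ro.from_quat(s["tcp_rot"]).as_matrix();print(s["position"],R.round(4),s["force"],s["torque"],s["grip_width"],s["clock"])
m=s["position"]+R@[0,0,.118];p=proj(c,[m,[0.506,0.233,0.0635]]);print(p)
x0=int(np.clip(p[0][0]-64,0,384));y0=int(np.clip(p[0][1]-48,0,288));print(x0,y0)
cv2.imwrite("pics/w4.png",cv2.resize(a[y0:y0+96,x0:x0+128],(800,600),interpolation=cv2.INTER_CUBIC))
E
```

```text
[0.50617561 0.23246332 0.20388783] [[-1.581e-01  9.874e-01  1.300e-03]
 [ 9.874e-01  1.581e-01  3.000e-04]
 [ 1.000e-04  1.300e-03 -1.000e+00]] [-0.77615176 -1.30757436 -2.02819897] [-0.01028512  0.0170194   0.02980004] 0.014643474593117227 6.55
[[255.04664815 188.18740992]
 [254.81767863 181.66299633]]
191 140
```

View pics/w4.png

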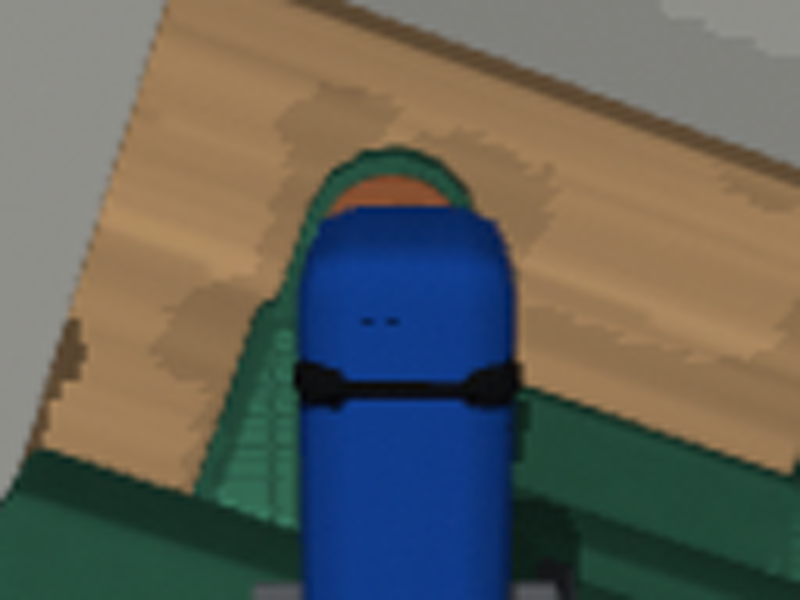

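The bar hides the socket from the wrist camera: its end is at crop row 207 and its centre at column 408. I'll check the socket and head in the scene camera.

```bash
python3 - <<'E'
from h import *
import pickle
c,s=pickle.load(open("w4.pkl","rb"));R=Ro.from_quat(s["tcp_rot"]).as_matrix()
for y,zz in((207,.2257),(207,.2167),(215,.2257)):
    print("bar end in tool",R.T@(atz(c,(191+408/6.25,140+y/6.25),zz)-s["position"]))
for y,zz in((390,.2347),):
  for x in(302,513): print("edge",R.T@(atz(c,(191+x/6.25,140+y/6.25),zz)-s["position"]))
cs=get_calibration("scene");a=snapshot("scene");cv2.imwrite("pics/s2_raw.png",a)
m=s["position"]+R@[0,0,.118];b=s["position"]+R@[0,0,-.0218]
p=proj(cs,[m,b,[0.5058,.233,.0635],[.505,.230,.04],m+[0,0,.028]]);print(p)
x0=int(p[0][0]-40);y0=int(p[0][1]-45);print(x0,y0,"bar end ref: same col as previously")
cv2.imwrite("pics/s2.png",cv2.resize(a[y0:y0+60,x0:x0+80],(800,600),interpolation=cv2.INTER_CUBIC))
E
```

```text
bar end in tool [ 0.05082653  0.00066919 -0.02180591]
bar end in tool [ 0.04857196  0.00070452 -0.01280609]
bar end in tool [ 0.05021296  0.00067074 -0.02180597]
edge [ 0.03962379 -0.00691058 -0.03081724]
edge [ 0.03963824  0.00817611 -0.03079707]
[[302.70945812 169.1440217 ]
 [304.98671465 133.29147565]
 [302.35423897 174.41671017]
 [301.27020956 180.13321842]
 [303.15222035 162.29127799]]
262 124 bar end ref: same col as previously
```

View pics/s2.png

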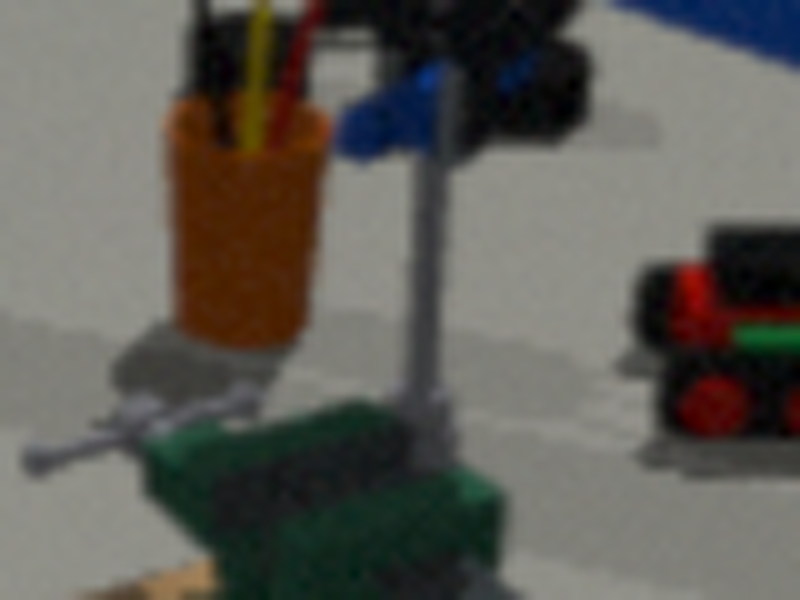

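```bash
python3 - <<'E'
from h import *
import pickle
cs=get_calibration("scene")
def shaft(f,base,zr):
    g=cv2.cvtColor(cv2.imread(f),cv2.COLOR_BGR2GRAY).astype(float)
    for z in zr:
        p=proj(cs,[[base[0],base[1],z]])[0];r=int(round(p[1]));pc=p[0]
        seg=g[r-1:r+2,int(pc)-7:int(pc)+9].mean(0);x=np.arange(int(pc)-7,int(pc)+9)
        bg=np.linspace(seg[:2].mean(),seg[-2:].mean(),len(seg));w=np.clip(bg-seg-15,0,None);w[np.abs(x-pc)>5]=0
        print(z,r,pc.round(2),"seen",((w*x).sum()/max(w.sum(),1e-9)).round(2),seg.round(0).astype(int))
print("rack");shaft("pics/scene_raw.png",(.578,-.124),(.08,.09,.1,.11,.12))
print("hover");shaft("pics/s2_raw.png",(.5061,.2326),(.125,.14,.155,.17,.185,.2))
E
```

```text
rack
0.08 217 235.81 seen 236.36 [94 94 96 93 93 92 80 64 57 59 68 82 83 80 86 95]
0.09 214 235.68 seen 236.43 [ 87  89  88  85  86  86  75  61  59  58  75  93 110 124 134 139]
0.1 211 235.54 seen 235.58 [ 92  92  91  90  90  86  72  60  57  64 109 134 140 141 140 140]
0.11 209 235.4 seen 235.7 [ 91  90  89  87  91  95  74  59  57  66 117 136 139 140 140 140]
0.12 206 235.26 seen 235.79 [ 89  94 106 118 129 131  84  61  57  70 127 139 139 141 140 140]
hover
0.125 159 303.3 seen 303.79 [127 128 126 127 127 123 101  69  61  76 116 125 126 127 127 127]
0.14 156 303.55 seen 303.91 [127 127 126 128 132 129 108  73  60  70 122 136 137 138 139 140]
0.155 152 303.79 seen 304.16 [142 142 142 142 143 141 123  80  59  66 114 137 142 142 142 142]
0.17 148 304.05 seen 304.41 [143 142 142 142 142 137  89  62  64  99 133 140 141 141 141 141]
0.185 144 304.3 seen 304.56 [142 141 141 143 141 138  94  63  62  86 129 141 142 142 142 141]
0.2 140 304.56 seen 305.62 [101  95 106 114 126 120  91  63  53  62  81  93 114 134 140 141]
```

The driver hangs vertical: its slope and bias match those in the rack picture. I'll descend to just above contact.

Call:
{"op": "jog_arm", "data": {
  "moves": [
    [[-1,0,0,0.2,0,0,0],[-1,0,0,0.35,0,0,0],[-1,0,0,0.4,0,0,0],[-1,0,0,0.44,0,0,0],[-1,0,0,0.44,0,0,0]]
  ]
}}

```text
clock: 7.15
position: [0.5053, 0.2328, 0.1803]
tcp_rot: [0.648, 0.761, -0.0, -0.0]
force: [0.9, 0.5, -2.4]
grip_width: 0.0144
grip_force: 107.9
```

Call:
{"op": "jog_arm", "data": {
  "moves": [
    [[-1,0,0,0.02,0,0,0],[-1,0,0,0.04,0,0,0],[-1,0,0,0.04,0,0,0]]
  ]
}}

```text
clock: 7.45
position: [0.5056, 0.2329, 0.1788]
tcp_rot: [0.649, 0.761, 0.0, 0.0]
force: [-0.4, -0.1, -2.5]
grip_width: 0.0144
grip_force: 107.9
```

Call:
{"op": "jog_arm", "data": {
  "moves": [
    [[-1,0,0,0.02,0,0,0],[-1,0,0,0.04,0,0,0],[-1,0,0,0.04,0,0,0]]
  ]
}}

```text
clock: 7.75
position: [0.5055, 0.2328, 0.1767]
tcp_rot: [0.648, 0.761, -0.0, -0.0]
force: [0.8, -0.9, -2.5]
grip_width: 0.0143
grip_force: 107.9
```

Call:
{"op": "jog_arm", "data": {
  "moves": [
    [[-1,0,0,0.02,0,0,0],[-1,0,0,0.04,0,0,0],[-1,0,0,0.04,0,0,0]]
  ]
}}

```text
clock: 8.05
position: [0.5054, 0.2328, 0.1746]
tcp_rot: [0.649, 0.761, -0.0, -0.0]
force: [0.5, -0.7, -2.2]
grip_width: 0.0147
grip_force: 107.9
```

Call:
{"op": "jog_arm", "data": {
  "moves": [
    [[-1,0,0,0.01,0,0,0],[-1,0,0,0.02,0,0,0],[-1,0,0,0.02,0,0,0]]
  ]
}}

```text
clock: 8.35
position: [0.5055, 0.2328, 0.1737]
tcp_rot: [0.649, 0.761, -0.0, -0.0]
force: [-0.2, 0.4, -2.3]
grip_width: 0.0145
grip_force: 107.9
```

Call:
{"op": "jog_arm", "data": {
  "moves": [
    [[-1,0,0,0.01,0,0,0],[-1,0,0,0.02,0,0,0],[-1,0,0,0.02,0,0,0]]
  ]
}}

```text
clock: 8.65
position: [0.5055, 0.2328, 0.1727]
tcp_rot: [0.649, 0.761, -0.0, -0.0]
force: [-0.2, -1.0, -2.8]
grip_width: 0.0142
grip_force: 107.9
```

Call:
{"op": "jog_arm", "data": {
  "moves": [
    [[-1,0,0,0.01,0,0,0],[-1,0,0,0.02,0,0,0],[-1,0,0,0.02,0,0,0]]
  ]
}}

```text
clock: 8.95
position: [0.5055, 0.2328, 0.1717]
tcp_rot: [0.649, 0.761, -0.0, -0.0]
force: [0.5, -0.0, -2.1]
grip_width: 0.0146
grip_force: 107.9
```

Call:
{"op": "jog_arm", "data": {
  "moves": [
    [[-1,0,0,0.01,0,0,0],[-1,0,0,0.02,0,0,0],[-1,0,0,0.02,0,0,0]]
  ]
}}

```text
clock: 9.25
position: [0.5055, 0.2328, 0.1707]
tcp_rot: [0.649, 0.761, -0.0, -0.0]
force: [0.2, -0.1, -2.5]
grip_width: 0.0143
grip_force: 107.9
```

Call:
{"op": "jog_arm", "data": {
  "moves": [
    [[-1,0,0,0.01,0,0,0],[-1,0,0,0.02,0,0,0],[-1,0,0,0.02,0,0,0]]
  ]
}}

```text
clock: 9.55
position: [0.5055, 0.2328, 0.1697]
tcp_rot: [0.649, 0.761, -0.0, -0.0]
force: [-0.0, -0.3, -2.9]
grip_width: 0.0144
grip_force: 107.9
```

Call:
{"op": "jog_arm", "data": {
  "moves": [
    [[-1,0,0,0.01,0,0,0],[-1,0,0,0.02,0,0,0],[-1,0,0,0.02,0,0,0]]
  ]
}}

```text
clock: 9.85
position: [0.5055, 0.2328, 0.1687]
tcp_rot: [0.649, 0.761, -0.0, -0.0]
force: [0.9, 0.7, -3.2]
grip_width: 0.0144
grip_force: 107.9
```

Call:
{"op": "jog_arm", "data": {
  "moves": [
    [[-1,0,0,0.01,0,0,0],[-1,0,0,0.02,0,0,0],[-1,0,0,0.02,0,0,0]]
  ]
}}

```text
clock: 10.15
position: [0.5055, 0.2328, 0.1677]
tcp_rot: [0.649, 0.761, -0.0, -0.0]
force: [-0.2, 0.1, -3.1]
grip_width: 0.0141
grip_force: 107.9
```

```bash
python3 - <<'E'
from h import *
cs=get_calibration("scene");s=sense();R=Ro.from_quat(s["tcp_rot"]).as_matrix()
a=snapshot("scene");w=snapshot("wrist");cv2.imwrite("pics/w5_raw.png",w)
cv2.imwrite("pics/s3_raw.png",a)
P=proj(cs,[s["position"]+R@np.array([x,0,-.0218]) for x in(-.05,.05)]+[s["position"]+R@[0,0,.118]]);print(P)
x0,y0=int(P[2][0]-40),int(P[2][1]-52)
A=cv2.resize(a[y0:y0+75,x0:x0+80],(640,600),interpolation=cv2.INTER_CUBIC)
cv2.imwrite("pics/s3.png",A);print(x0,y0)
cv2.imwrite("pics/w5.png",cv2.resize(w[120:240,176:336],(800,600),interpolation=cv2.INTER_CUBIC))
E
```

```text
[[295.81123956 147.57874197]
 [312.35922219 138.42555222]
 [302.04571984 177.66346417]]
262 125
```

View pics/w5.png

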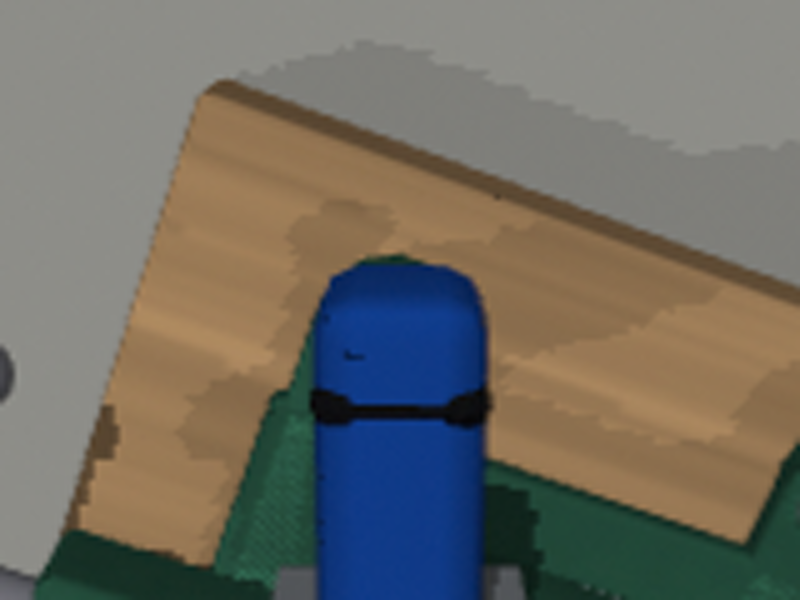

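Call:
{"op": "jog_arm", "data": {
  "moves": [
    [[-1,0,0,0.01,0,0,0],[-1,0,0,0.02,0,0,0],[-1,0,0,0.02,0,0,0]]
  ]
}}

```text
clock: 10.55
position: [0.5056, 0.2329, 0.1669]
tcp_rot: [0.649, 0.761, 0.0, 0.0]
force: [-0.4, -1.0, -2.7]
grip_width: 0.0148
grip_force: 107.9
```

Call:
{"op": "jog_arm", "data": {
  "moves": [
    [[-1,0,0,0.01,0,0,0],[-1,0,0,0.02,0,0,0],[-1,0,0,0.02,0,0,0]]
  ]
}}

```text
clock: 10.85
position: [0.5057, 0.2329, 0.1663]
tcp_rot: [0.649, 0.761, 0.0, 0.0]
force: [-0.5, 0.8, -1.0]
grip_width: 0.0142
grip_force: 108.4
```

Call:
{"op": "jog_arm", "data": {
  "moves": [
    [[-1,0,0,0.01,0,0,0],[-1,0,0,0.02,0,0,0],[-1,0,0,0.02,0,0,0]]
  ]
}}

```text
clock: 11.15
position: [0.5054, 0.2325, 0.1646]
tcp_rot: [0.649, 0.761, -0.0, 0.0]
force: [-0.6, -0.8, -0.6]
grip_width: 0.0142
grip_force: 108.3
```

Call:
{"op": "jog_arm", "data": {
  "moves": [
    [[-1,0,0,0.01,0,0,0],[-1,0,0,0.02,0,0,0],[-1,0,0,0.02,0,0,0]]
  ]
}}

```text
clock: 11.45
position: [0.5054, 0.2326, 0.1639]
tcp_rot: [0.649, 0.761, -0.0, 0.0]
force: [-1.5, -1.8, 0.9]
grip_width: 0.0143
grip_force: 108.6
```

Call:
{"op": "jog_arm", "data": {
  "moves": [
    [[-1,0,0,0.01,0,0,0],[-1,0,0,0.02,0,0,0],[-1,0,0,0.02,0,0,0]]
  ]
}}

```text
clock: 11.75
position: [0.5056, 0.2327, 0.1633]
tcp_rot: [0.649, 0.761, 0.0, 0.0]
force: [-1.8, -2.0, 3.3]
grip_width: 0.0142
grip_force: 108.9
```

```bash
python3 - <<'E'
from h import *
s=sense();print({k:np.round(s[k],4) for k in("position","force","torque","tcp_rot")})
E
```

```text
{'position': array([0.5056, 0.2327, 0.1633]), 'force': array([-1.7509, -1.9613,  3.2809]), 'torque': array([-0.6227,  0.5023, -0.0132]), 'tcp_rot': array([6.485e-01, 7.612e-01, 1.000e-04, 2.000e-04])}
```

Call:
{"op": "jog_arm", "data": {
  "moves": [
    [[-1,-0.02,0,0,0,0,0],[-1,-0.03,-0.01,0,0,0,0],[-1,-0.03,-0.01,0,0,0,0]]
  ]
}}

```text
clock: 12.05
position: [0.5053, 0.2314, 0.1626]
tcp_rot: [0.649, 0.761, 0.0, -0.0]
force: [-1.6, 0.3, 1.6]
grip_width: 0.0142
grip_force: 108.6
```

Call:
{"op": "jog_arm", "data": {
  "moves": [
    [[-1,-0.02,-0.01,0,0,0,0],[-1,-0.03,-0.01,0,0,0,0],[-1,-0.03,-0.01,0,0,0,0]]
  ]
}}

```text
clock: 12.35
position: [0.5051, 0.2301, 0.1626]
tcp_rot: [0.648, 0.761, 0.0, -0.0]
force: [-0.7, -0.2, 0.6]
grip_width: 0.0145
grip_force: 108.4
```

```bash
python3 - <<'E'
from h import *
s=sense();print({k:np.round(s[k],4) for k in("position","force","torque","tcp_rot")})
E
```

```text
{'position': array([0.5051, 0.2301, 0.1626]), 'force': array([-0.687 , -0.1848,  0.5578]), 'torque': array([ 0.1695,  0.2246, -0.0274]), 'tcp_rot': array([ 6.485e-01,  7.612e-01,  4.000e-04, -4.000e-04])}
```

Call:
{"op": "jog_arm", "data": {
  "moves": [
    [[-1,0,0,0.01,0,0,0],[-1,0,0,0.02,0,0,0],[-1,0,0,0.02,0,0,0]]
  ]
}}

```text
clock: 12.65
position: [0.5052, 0.2301, 0.1625]
tcp_rot: [0.648, 0.761, 0.001, 0.0]
force: [-0.6, 0.2, 3.6]
grip_width: 0.0146
grip_force: 109.0
```

Call:
{"op": "jog_arm", "data": {
  "moves": [
    [[-1,0,0,0.005,0,0,0],[-1,0,0,0.01,0,0,0],[-1,0,0,0.01,0,0,0]]
  ]
}}

```text
clock: 12.95
position: [0.5053, 0.23, 0.1623]
tcp_rot: [0.648, 0.761, 0.001, 0.0]
force: [-2.4, 0.5, 4.8]
grip_width: 0.0145
grip_force: 109.3
```

Stiff contact, now about 7 N down. A small clockwise twist will show whether the socket is on the square or on the ledge.

Call:
{"op": "jog_arm", "data": {
  "moves": [
    [[-1,0,0,0,0,0,0.4],[-1,0,0,0,0,0,0.8],[-1,0,0,0,0,0,1.2],[-1,0,0,0,0,0,1.6],[-1,0,0,0,0,0,1.6],[-1,0,0,0,0,0,1.6]]
  ]
}}

```text
clock: 13.55
position: [0.5051, 0.2296, 0.1621]
tcp_rot: [0.71, 0.704, 0.0, 0.0]
force: [-1.2, -0.2, 5.6]
grip_width: 0.0142
grip_force: 109.2
```

```bash
python3 - <<'E'
from h import *
s=sense();print({k:np.round(s[k],4) for k in("position","force","torque","tcp_rot")})
E
```

```text
{'position': array([0.5051, 0.2296, 0.1621]), 'force': array([-1.1672, -0.1812,  5.5555]), 'torque': array([0.0089, 0.6049, 0.0736]), 'tcp_rot': array([7.099e-01, 7.043e-01, 2.000e-04, 3.000e-04])}
```

Torque about z rose by about 0.1 N m with no drop, so the socket is on the square. I'll trim 1 mm in -x and turn on in stages, following the sink.

Call:
{"op": "jog_arm", "data": {
  "moves": [
    [[-1,0,-0.01,0,0,0,0],[-1,0,-0.02,0,0,0,0],[-1,0,-0.02,0,0,0,0.5],[-1,0,-0.02,0.001,0,0,1],[-1,0,-0.02,0.002,0,0,1.5],[-1,0,-0.02,0.003,0,0,2],[-1,0,-0.02,0.004,0,0,2],[-1,0,-0.02,0.004,0,0,2]]
  ]
}}

```text
clock: 14.35
position: [0.5043, 0.2296, 0.1622]
tcp_rot: [0.78, 0.626, 0.0, 0.0]
force: [-2.5, -0.5, 7.2]
grip_width: 0.0142
grip_force: 109.4
```

```bash
python3 - <<'E'
from h import *
s=sense();print({k:np.round(s[k],4) for k in("position","force","torque","tcp_rot","joint_pos")})
E
```

```text
{'position': array([0.5043, 0.2296, 0.1622]), 'force': array([-2.525 , -0.4962,  7.2368]), 'torque': array([-0.0635,  0.5635,  0.0564]), 'tcp_rot': array([7.797e-01, 6.262e-01, 5.000e-04, 4.000e-04]), 'joint_pos': array([ 3.2510e-01,  1.1900e-01,  1.4733e+00, -5.0000e-04,  1.5480e+00,
        5.4270e-01])}
```

Call:
{"op": "jog_arm", "data": {
  "moves": [
    [[-1,0,0,0,0,0,0.5],[-1,0,0,0,0,0,1],[-1,0,0,0,0,0,1.5],[-1,0,0,0.0,0,0,2],[-1,0,0,0.0,0,0,2.5],[-1,0,0,0,0,0,3],[-1,0,0,0,0,0,3.5],[-1,0,0,0,0,0,4],[-1,0,0,0,0,0,4],[-1,0,0,0,0,0,4]]
  ]
}}

```text
clock: 15.35
position: [0.5044, 0.2297, 0.1623]
tcp_rot: [0.893, 0.45, 0.001, 0.0]
force: [-1.9, 0.7, 7.0]
grip_width: 0.0141
grip_force: 109.4
```

```bash
python3 - <<'E'
from h import *
s=sense();print({k:np.round(s[k],4) for k in("position","force","torque","tcp_rot","joint_pos")})
E
```

```text
{'position': array([0.5044, 0.2297, 0.1623]), 'force': array([-1.8926,  0.7187,  6.9718]), 'torque': array([0.0181, 0.4972, 0.0497]), 'tcp_rot': array([8.928e-01, 4.504e-01, 8.000e-04, 2.000e-04]), 'joint_pos': array([ 3.2520e-01,  1.1890e-01,  1.4732e+00, -2.0000e-04,  1.5479e+00,
        9.6160e-01])}
```

z has not sunk after about 36° of turn, so the driver may be slipping on something rather than turning the screw. I'll lift off, step aside and look.

Call:
{"op": "jog_arm", "data": {
  "moves": [
    [[-1,0,0,-0.1,0,0,0],[-1,0,0,-0.3,0,0,0],[-1,0,0,-0.8,0,0,0],[-1,0,0,-0.8,0,0,0],[-1,0,-0.5,-0.8,0,0,0],[-1,0,-1.3,-0.8,0,0,0],[-1,0,-1.4,-0.8,0,0,0],[-1,0,-1.4,-0.8,0,0,0],[-1,0,-1.4,-0.8,0,0,0]]
  ]
}}

```text
clock: 16.25
position: [0.4481, 0.2709, 0.2005]
tcp_rot: [0.893, 0.45, -0.0, 0.0]
force: [-0.4, 0.3, -3.2]
grip_width: 0.0145
grip_force: 108.2
```

```bash
python3 - <<'E'
from h import *
import pickle
c=get_calibration("wrist");s=sense();w=snapshot("wrist");cs=get_calibration("scene");a=snapshot("scene");pickle.dump((c,cs,s),open("w6.pkl","wb"))
cv2.imwrite("pics/w6_raw.png",w);cv2.imwrite("pics/s6_raw.png",a)
R=Ro.from_quat(s["tcp_rot"]).as_matrix();print(s["position"],s["force"],s["tcp_rot"],s["clock"])
p=proj(c,[[.505,.231,.05]])[0];q=proj(cs,[s["position"]+R@[0,0,.118],s["position"]+R@[0,0,-.0218]]);print(p,q)
x0=int(np.clip(p[0]-40,0,512-80));y0=int(np.clip(p[1]-60,0,384-120));X=int(q[0][0]-40);Y=int(q[0][1]-75);print(x0,y0,X,Y)
m=np.hstack([cv2.resize(w[y0:y0+120,x0:x0+80],(400,600),interpolation=cv2.INTER_CUBIC),cv2.resize(a[Y:Y+120,X:X+80],(400,600),interpolation=cv2.INTER_CUBIC)])
cv2.imwrite("pics/m6.png",m)
E
```

```text
[0.44811211 0.27089495 0.20048612] [-0.35773544  0.26033746 -3.20359494] [ 8.92850138e-01  4.50353682e-01 -1.44913364e-04  4.14344609e-04] 16.25
[316.3629447  178.24737767] [[298.6370081  161.26206238]
 [300.64494387 126.69462788]]
276 118 258 86
```

View pics/m6.png

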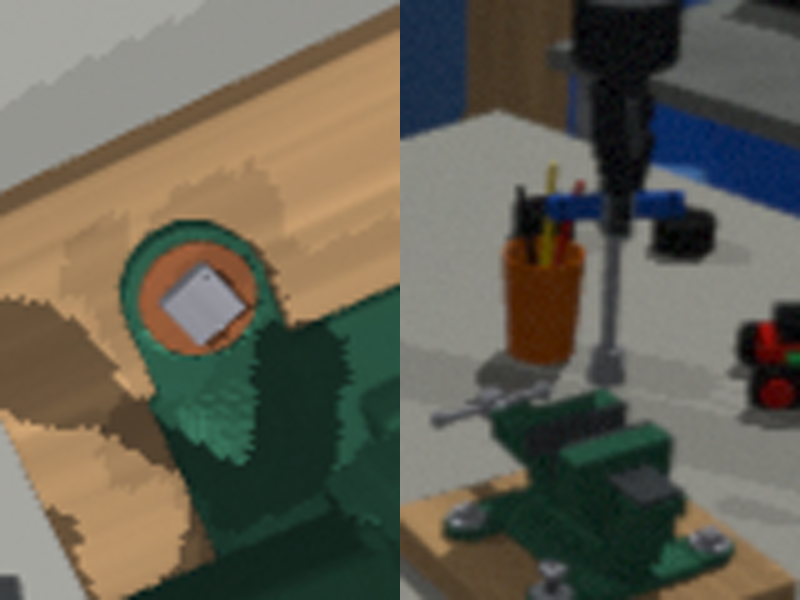

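```bash
python3 - <<'E'
from h import *
import pickle
c,cs,s=pickle.load(open("w6.pkl","rb"));c1,_=pickle.load(open("w1.pkl","rb"))
L=dict(orange=(.505,.230),b=(.6125,.209),c=(.4785,.1025),d=(.586,.081))
for n,p in L.items():
    q=proj(cs,[[*p,.04],[*p,.064]]);print(n,q.round(1).tolist(),"m6 crop",((q-[258,86])*5+[400,0]).round(0).tolist(),"w1",(proj(c1,[[*p,.04],[*p,.064]])/.64).round(0).tolist())
a=cv2.imread("pics/s6_raw.png");w=cv2.imread("pics/w1_raw.png")
A=cv2.resize(a[175:235,250:330],(800,600),interpolation=cv2.INTER_CUBIC)[:,:]
B=cv2.resize(w[205:245,210:345],(800,237),interpolation=cv2.INTER_CUBIC)
cv2.imwrite("pics/m7.png",np.vstack([cv2.resize(A,(480,360)).copy() if 0 else cv2.copyMakeBorder(cv2.resize(A,(480,360)),0,0,0,320,cv2.BORDER_CONSTANT),B]))
E
```

```text
orange [[301.3, 180.1], [301.6, 174.5]] m6 crop [[616.0, 471.0], [618.0, 442.0]] w1 [[356.0, 214.0], [353.0, 218.0]]
b [[319.5, 194.0], [320.0, 188.1]] m6 crop [[707.0, 540.0], [710.0, 511.0]] w1 [[489.0, 210.0], [496.0, 213.0]]
c [[270.6, 189.0], [270.7, 183.2]] m6 crop [[463.0, 515.0], [464.0, 486.0]] w1 [[363.0, 358.0], [361.0, 370.0]]
d [[287.3, 204.2], [287.5, 198.1]] m6 crop [[546.0, 591.0], [548.0, 561.0]] w1 [[483.0, 355.0], [488.0, 367.0]]
```

View pics/m7.png

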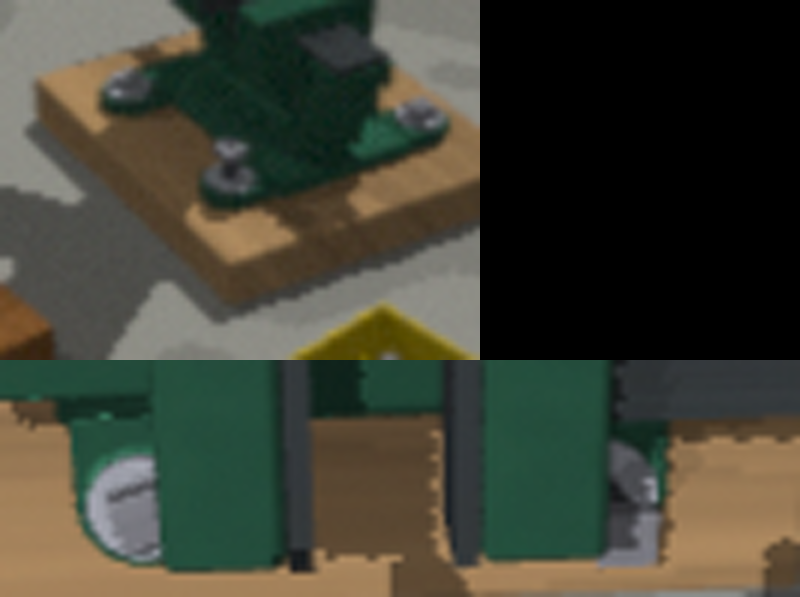

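I had the wrong screw. The one at lug d, world (0.5875, 0.0815), stands tall and leans (m7 at (230,150)). The orange-washered one is already home, and the loose screw was hidden behind the jaw. I'll move where the wrist camera sits right above d and measure numerically.

Call:
{"op": "jog_arm", "data": {
  "moves": [
    [[-1,0,0,-0.8,0,0,0],[-1,0,0,-1.6,0,0,0],[-1,-0.5,0.9,-1.6,0,0,-0.7],[-1,-1,1.8,-1.6,0,0,-1.4],[-1,-1.5,2.7,-1.6,0,0,-2.1],[-1,-2,3.6,-1.6,0,0,-2.8],[-1,-2.5,4.4,-1.6,0,0,-3.5],[-1,-2.88,5.13,-1.6,0,0,-3.9],[-1,-2.88,5.13,-1.6,0,0,-3.9],[-1,-2.88,5.13,-1.6,0,0,-3.9],[-1,-2.88,5.13,-0.8,0,0,-3.9],[-1,-2.88,5.13,0,0,0,-3.9],[-1,-2.88,5.13,0.8,0,0,-3.9],[-1,-2.88,5.13,1,0,0,-3.9],[-1,-2.88,5.13,1,0,0,-3.9],[-1,-2.88,5.13,1,0,0,-3.9]]
  ]
}}

```text
clock: 17.95
position: [0.5697, 0.0035, 0.1537]
tcp_rot: [0.783, 0.622, 0.002, 0.001]
force: [-0.4, 1.1, -2.3]
grip_width: 0.0144
grip_force: 108.3
```

```bash
python3 - <<'E'
from h import *
import pickle
c=get_calibration("wrist");s=sense();w=snapshot("wrist");pickle.dump((c,s),open("w8.pkl","wb"));cv2.imwrite("pics/w8_raw.png",w)
print(s["position"],s["tcp_rot"],s["clock"])
p=proj(c,[[.5875,.0815,.04],[.5875,.0815,.064]]);print(p)
x0,y0=int(p[1][0])-25,int(p[1][1])-24;print(x0,y0)
h=cv2.cvtColor(w[y0:y0+48,x0:x0+50],cv2.COLOR_BGR2HSV)
# classes: grey low sat -> digit brightness ; green g ; wood w
for r in h:
    print("".join("g" if 35<a[0]<95 and a[1]>90 else ("." if a[1]>90 else "0123456789"[min(9,a[2]//26)]) for a in r.astype(int)))
E
```

```text
[0.56974072 0.00349052 0.15365548] [0.78270717 0.62238689 0.00150913 0.00133261] 17.95
[[254.37894734 105.97120829]
 [254.40591045 106.11601158]]
229 82
gggggggggggggggggggggggggggggggggggggggggggg1.....
1111111ggggggggggggggggggggggggggggggggggggg1.....
......2ggggggggggggggggggggggggggggggggggggg1.....
.......ggggggggggggggggggggggggggggggggggggg1.....
.......ggggggggggggggggggggggggggggggggggggg1.....
.......ggggggggggggggggggggggggggggggggggggg1.....
.......ggggggggggggggggggggggggggggggggggggg1.....
.......ggggggggggggggggggggggggggggggggggggg1.....
.......2ggggggggggggg22334443322gggggggggggg2.....
.......2gggggggggggg34444444444332gggggggggg2.....
.......2gggggggggg34444444444444443ggggggggg2.....
.......1ggggggggg34444444444444444432ggggggg2.....
.......2ggggggg23444444444444444444432gggggg2.....
.......2gggggg234444444444444444444443gggggg2.....
.......2gggggg3444444444444444444333332ggggg2.....
.......2ggggg34444444444444444433333333ggggg2.....
.......2gggg2344444444444444443333333333gggg2.....
.......2gggg24444444322222222223555553334ggg2.....
.......2gggg34444444333333333
[... 800 characters left out ...]
gg24444434333333333333331gg2.........
............2ggg244444444444444444442ggg2.........
.............2ggg2344444444444444442ggg2..........
..............2gggg344444444444442gggg22..........
...............gggggg33444444432ggggg22...........
...............22ggggggg22322gggggg22.............
.................22ggggggggggggggg1...............
...................22ggggggggggg1.................
......................222222222...................
..................................................
..................................................
..................................................
..................................................
..................................................
```

The wrist view is clear: the washer is centred near (255.4,105.6) and the leaning square head near (257.7,107.5). I'll fit the edges.

```bash
python3 - <<'E'
from h import *
w=cv2.imread("pics/w8_raw.png")
g=cv2.cvtColor(w,cv2.COLOR_BGR2GRAY)[82:130,229:279]
for r in range(14,37): print(r," ".join("%3d"%v for v in g[r,17:43]))
E
```

```text
14 107 108 106 104 103 105 105 105 105 105 103 103 104 105 105 100  89  90  92  91  85  64  56  90  77  63
15 109 107 104 103 105 105 105 105 104 104 104 104 105 102  88  87  88  89  90  89  87  81  74  97  84  63
16 108 106 103 103 105 106 105 106 104 103 104 104 101  89  79  79  81  81  82  85  87  87  91  97  85  63
17 107 105 103  96  65  65  66  66  68  68  68  68  68  67  88 131 132 130 133 126  94  88  93 103  93  76
18 105 104 101  92  78  76  77  77  77  77  77  76  76  77  98 138 138 139 141 133 123 166 153 102  96  78
19 104 103 102  91  80  77  77  77  78  78  77  77  76  77  98 138 138 138 140 132 101 121 169 149  88  77
20 104 104 103  91  80  77  77  77  78  78  78  76  76  77  80 102 138 137 139 132  99 117 168 148  73  78
21 104 105 104  92  79  77  78  77  79  79  78  76  76  77  96 135 138 138 140 131  99 115 166 152  92  68
22 104 106 104  92  79  77  77  77  78  77  78  76  76  95 134 137 138 138 140 132  98  89 117 153  97  66
23 104 105 104  93  79  77  77  78  77  78  77  76  76  96 135 137 138 137 138 132  98  91 131 177 132  53
24 105 106 103  92  78  77  77
[... 660 characters left out ...]
31 130 132 134 135 136 136 136 130 105 108  97  49  36  42
31 104 103 104 107 121 131 131 131 133 134 132 131 130 132 134 135 135 136 137 130 104 103  81  36  41  41
32 104 104 104 108 121 132 131 132 134 134 132 131 131 132 134 135 135 135 137 130 105  95  42  41  40  44
33 103 103 104 116 142 135 135 134 136 137 133 132 133 134 136 136 135 135 136 128  95  56  40  41  51  74
34 103 104 105 101  89  99  96  95  97  95  94  92  92  91  90  90  87  88  94  85  46  42  42  46  64  82
35 104 105 106 104 104 107 107 108 107 106 106 106 107 107 103 104 106 107 101  68  41  41  43  56  82  82
36  67  93 104 104 105 107 107 107 107 106 107 108 107 106 103 105 108 101  68  41  41  40  50  72  83  82
```

```bash
python3 - <<'E'
from h import *
import pickle
c,s=pickle.load(open("w8.pkl","rb"));w=cv2.imread("pics/w8_raw.png")
h=cv2.cvtColor(w,cv2.COLOR_BGR2HSV);m=((h[...,1]<90)&(h[...,2]>70)).astype(np.uint8);z=np.zeros_like(m);z[89:122,239:272]=m[89:122,239:272]
n,l,st,ce=cv2.connectedComponentsWithStats(z);i=1+np.argmax(st[1:,4]);print(st[i])
hull=cv2.convexHull(cv2.findNonZero((l==i).astype(np.uint8)));e=cv2.fitEllipse(hull);print(e,cv2.minEnclosingCircle(hull))
W=atz(c,e[0],.042);H=atz(c,(229+28.6,82+25.2),.0637);print("washer",W,"head",H,"lean",np.degrees(np.linalg.norm((H-W)[:2])/.034))
T=Ro.from_quat(s["tcp_rot"]).as_matrix()
D=T.T@(H-s["position"]);print(D,"driver shift units",D/.05, "washer",T.T@(W-s["position"])/.05)
E
```

```text
[240  90  31  32 754]
((254.9676513671875, 105.23989868164062), (30.189592361450195, 31.454421997070312), 176.33297729492188) ((255.0, 105.25806427001953), 15.773765563964844)
washer [0.58816086 0.08200439 0.042     ] head [0.58988842 0.08007089 0.0637    ] lean 4.369391905872112
[0.07908732 0.00202213 0.09001988] driver shift units [1.58174632 0.04044258 1.80039754] washer [ 1.61133383 -0.00365189  2.23424706]
```

Call:
{"op": "jog_arm", "data": {
  "moves": [
    [[-1,0,0,-0.6,0,0,0],[-1,0,0,-1.13,0,0,0],[-1,0,0,-1.13,0,0,0],[-1,0.8,0.015,-1.13,0,0,0],[-1,1.57,0.03,-1.13,0,0,0],[-1,1.57,0.03,-1.13,0,0,0],[-1,1.57,0.03,-1.13,0,0,0],[-1,1.57,0.03,-0.8,0,0,0],[-1,1.57,0.03,-0.67,0,0,0],[-1,1.57,0.03,-0.67,0,0,0],[-1,1.57,0.03,-0.67,0,0,0]]
  ]
}}

```text
clock: 19.1
position: [0.5876, 0.0786, 0.1847]
tcp_rot: [0.783, 0.622, -0.0, -0.0]
force: [0.1, -0.5, -3.2]
grip_width: 0.0141
grip_force: 108.3
```

Call:
{"op": "jog_arm", "data": {
  "moves": [
    [[-1,0,0,0.02,0,0,0],[-1,0,0,0.04,0,0,0],[-1,0,0,0.06,0,0,0],[-1,0,0,0.06,0,0,0]]
  ]
}}

```text
clock: 19.5
position: [0.5876, 0.0792, 0.1816]
tcp_rot: [0.783, 0.622, 0.0, -0.0]
force: [0.5, 0.3, -2.2]
grip_width: 0.0145
grip_force: 108.3
```

Call:
{"op": "jog_arm", "data": {
  "moves": [
    [[-1,0,0,0.02,0,0,0],[-1,0,0,0.04,0,0,0],[-1,0,0,0.04,0,0,0]]
  ]
}}

```text
clock: 19.8
position: [0.5876, 0.0792, 0.1794]
tcp_rot: [0.783, 0.622, -0.0, -0.0]
force: [-0.6, 0.8, -2.0]
grip_width: 0.0144
grip_force: 108.3
```

Call:
{"op": "jog_arm", "data": {
  "moves": [
    [[-1,0,0,-0.04,0,0,0],[-1,0.02,0.03,-0.04,0,0,0],[-1,0.02,0.03,-0.02,0,0,0],[-1,0.02,0.03,0,0,0,0],[-1,0.02,0.03,0,0,0,0]]
  ]
}}

```text
clock: 20.3
position: [0.5892, 0.0798, 0.1793]
tcp_rot: [0.783, 0.622, -0.0, -0.0]
force: [-0.5, 0.4, -2.6]
grip_width: 0.0145
grip_force: 108.4
```

Call:
{"op": "jog_arm", "data": {
  "moves": [
    [[-1,0,0,0.02,0,0,0],[-1,0,0,0.03,0,0,0],[-1,0,0,0.03,0,0,0]]
  ]
}}

```text
clock: 20.6
position: [0.5893, 0.0798, 0.178]
tcp_rot: [0.783, 0.622, -0.0, -0.0]
force: [-0.2, -0.2, -2.8]
grip_width: 0.0142
grip_force: 108.4
```

Call:
{"op": "jog_arm", "data": {
  "moves": [
    [[-1,0,0,0.02,0,0,0],[-1,0,0,0.03,0,0,0],[-1,0,0,0.03,0,0,0]]
  ]
}}

```text
clock: 20.9
position: [0.5893, 0.0798, 0.1765]
tcp_rot: [0.783, 0.622, -0.0, -0.0]
force: [0.1, 0.2, -3.2]
grip_width: 0.0144
grip_force: 108.4
```

Call:
{"op": "jog_arm", "data": {
  "moves": [
    [[-1,0,0,0.02,0,0,0],[-1,0,0,0.03,0,0,0],[-1,0,0,0.03,0,0,0]]
  ]
}}

```text
clock: 21.2
position: [0.5893, 0.0798, 0.175]
tcp_rot: [0.783, 0.622, -0.0, -0.0]
force: [0.6, -0.6, -3.3]
grip_width: 0.0141
grip_force: 108.5
```

Call:
{"op": "jog_arm", "data": {
  "moves": [
    [[-1,0,0,0.01,0,0,0],[-1,0,0,0.02,0,0,0],[-1,0,0,0.02,0,0,0]]
  ]
}}

```text
clock: 21.5
position: [0.5893, 0.0799, 0.174]
tcp_rot: [0.783, 0.622, -0.0, -0.0]
force: [-0.2, -1.0, -3.0]
grip_width: 0.0143
grip_force: 108.5
```

Call:
{"op": "jog_arm", "data": {
  "moves": [
    [[-1,0,0,0.01,0,0,0],[-1,0,0,0.02,0,0,0],[-1,0,0,0.02,0,0,0]]
  ]
}}

```text
clock: 21.8
position: [0.5893, 0.0799, 0.173]
tcp_rot: [0.783, 0.622, -0.0, -0.0]
force: [-0.3, -0.1, -2.6]
grip_width: 0.0141
grip_force: 108.5
```

Call:
{"op": "jog_arm", "data": {
  "moves": [
    [[-1,0,0,0.01,0,0,0],[-1,0,0,0.02,0,0,0],[-1,0,0,0.02,0,0,0]]
  ]
}}

```text
clock: 22.1
position: [0.5893, 0.0798, 0.172]
tcp_rot: [0.783, 0.622, -0.0, -0.0]
force: [-0.8, 1.0, -2.5]
grip_width: 0.0141
grip_force: 108.5
```

Call:
{"op": "jog_arm", "data": {
  "moves": [
    [[-1,0,0,0.01,0,0,0],[-1,0,0,0.02,0,0,0],[-1,0,0,0.02,0,0,0]]
  ]
}}

```text
clock: 22.4
position: [0.5895, 0.0799, 0.1717]
tcp_rot: [0.783, 0.622, 0.0, 0.0]
force: [-1.2, -0.1, 0.8]
grip_width: 0.0145
grip_force: 108.9
```

Call:
{"op": "jog_arm", "data": {
  "moves": [
    [[-1,0,0,0.01,0,0,0],[-1,0,0,0.02,0,0,0],[-1,0,0,0.02,0,0,0]]
  ]
}}

```text
clock: 22.7
position: [0.5897, 0.0799, 0.1712]
tcp_rot: [0.783, 0.622, 0.001, 0.0]
force: [-1.4, 0.6, 3.4]
grip_width: 0.0142
grip_force: 109.5
```

Seat contact came at the expected height. Now I'll swing it square.

Call:
{"op": "jog_arm", "data": {
  "moves": [
    [[-1,0.01,-0.02,0,0,0,0],[-1,0.02,-0.04,0,0,0,0],[-1,0.027,-0.055,0,0,0,0],[-1,0.027,-0.055,0,0,0,0],[-1,0.027,-0.055,0,0,0,0]]
  ]
}}

```text
clock: 23.2
position: [0.5874, 0.0818, 0.1708]
tcp_rot: [0.783, 0.622, 0.001, 0.0]
force: [0.3, -0.2, 5.6]
grip_width: 0.0141
grip_force: 109.5
```

```bash
python3 - <<'E'
from h import *
s=sense();print({k:np.round(s[k],4) for k in("position","force","torque","tcp_rot","joint_pos")})
E
```

```text
{'position': array([0.5874, 0.0818, 0.1708]), 'force': array([ 0.2718, -0.2169,  5.6186]), 'torque': array([-0.2177,  0.0971,  0.0093]), 'tcp_rot': array([7.829e-01, 6.221e-01, 7.000e-04, 4.000e-04]), 'joint_pos': array([4.2800e-02, 2.0020e-01, 1.3632e+00, 1.0000e-04, 1.5765e+00,
       2.7070e-01])}
```

Call:
{"op": "jog_arm", "data": {
  "moves": [
    [[-1,0,0,0.02,0,0,0],[-1,0,0,0.03,0,0,0],[-1,0,0,0.03,0,0,0],[-1,0,0,0.03,0,0,0],[-1,0,0,0.03,0,0,0]]
  ]
}}

```text
clock: 23.7
position: [0.5876, 0.0819, 0.1704]
tcp_rot: [0.783, 0.622, 0.001, 0.001]
force: [-1.4, -0.3, 7.9]
grip_width: 0.0145
grip_force: 110.3
```

Call:
{"op": "jog_arm", "data": {
  "moves": [
    [[-1,0,0,0,0,0,0.5],[-1,0,0,0,0,0,1],[-1,0,0,0,0,0,1.5],[-1,0,0,0,0,0,2],[-1,0,0,0,0,0,2.5],[-1,0,0,0,0,0,3],[-1,0,0,0,0,0,3],[-1,0,0,0,0,0,3]]
  ]
}}

```text
clock: 24.5
position: [0.5876, 0.0819, 0.1704]
tcp_rot: [0.871, 0.492, 0.001, 0.0]
force: [-0.9, 0.0, 8.2]
grip_width: 0.0143
grip_force: 110.1
```

```bash
python3 - <<'E'
from h import *
s=sense();print({k:np.round(s[k],4) for k in("position","force","torque","tcp_rot","joint_pos")})
E
```

```text
{'position': array([0.5876, 0.0819, 0.1704]), 'force': array([-0.9331,  0.0417,  8.2421]), 'torque': array([-0.0803,  0.2226,  0.011 ]), 'tcp_rot': array([8.706e-01, 4.920e-01, 1.300e-03, 5.000e-04]), 'joint_pos': array([4.2800e-02, 2.0010e-01, 1.3643e+00, 3.0000e-04, 1.5745e+00,
       5.8480e-01])}
```

Call:
{"op": "jog_arm", "data": {
  "moves": [
    [[-1,0,0,0,0,0,0.5],[-1,0,0,0,0,0,1],[-1,0,0,0,0,0,1.5],[-1,0,0,0,0,0,2]]
  ]
}}

```text
clock: 24.9
position: [0.5876, 0.082, 0.1703]
tcp_rot: [0.918, 0.397, 0.001, 0.0]
force: [-0.9, -0.1, 8.8]
grip_width: 0.0146
grip_force: 110.0
```

```bash
python3 - <<'E'
from h import *
s=sense();print({k:np.round(s[k],5) for k in("position","force","torque","tcp_rot","joint_pos")})
E
```

```text
{'position': array([0.58762, 0.08201, 0.17028]), 'force': array([-0.93174, -0.10721,  8.83463]), 'torque': array([-0.00654,  0.20844,  0.04398]), 'tcp_rot': array([9.1764e-01, 3.9740e-01, 1.4000e-03, 2.8000e-04]), 'joint_pos': array([4.28600e-02, 2.00130e-01, 1.36439e+00, 4.80000e-04, 1.57426e+00,
       7.96290e-01])}
```

Call:
{"op": "jog_arm", "data": {
  "moves": [
    [[-1,0,0,0,0,0,0.5],[-1,0,0,0,0,0,1],[-1,0,0,0,0,0,1.5],[-1,0,0,0,0,0,2]]
  ]
}}

```text
clock: 25.3
position: [0.5877, 0.0821, 0.1701]
tcp_rot: [0.954, 0.299, 0.001, 0.0]
force: [0.0, -0.8, 7.4]
grip_width: 0.0138
grip_force: 110.0
```

```bash
python3 - <<'E'
from h import *
s=sense();print({k:np.round(s[k],5) for k in("position","force","torque","tcp_rot","joint_pos")})
E
```

```text
{'position': array([0.58766, 0.08206, 0.17013]), 'force': array([ 0.03428, -0.81764,  7.3705 ]), 'torque': array([-0.01882,  0.09297,  0.09162]), 'tcp_rot': array([9.5415e-01, 2.9933e-01, 1.4200e-03, 1.1000e-04]), 'joint_pos': array([4.29200e-02, 2.00300e-01, 1.36449e+00, 5.30000e-04, 1.57400e+00,
       1.00573e+00])}
```

It is turning now: 0.15 mm of sink per 12° and about 0.09 N m. I'll drive on.

Call:
{"op": "jog_arm", "data": {
  "moves": [
    [[-1,0,0,0,0,0,0.6],[-1,0,0,0.002,0,0,1.2],[-1,0,0,0.003,0,0,1.8],[-1,0,0,0.004,0,0,2.4],[-1,0,0,0.005,0,0,3],[-1,0,0,0.006,0,0,3.6],[-1,0,0,0.007,0,0,4.2],[-1,0,0,0.008,0,0,4.8],[-1,0,0,0.009,0,0,5.4],[-1,0,0,0.01,0,0,6],[-1,0,0,0.01,0,0,6]]
  ]
}}

```text
clock: 26.4
position: [0.5879, 0.0822, 0.1697]
tcp_rot: [1.0, -0.01, 0.002, -0.001]
force: [0.0, -0.1, 7.6]
grip_width: 0.0145
grip_force: 109.9
```

```bash
python3 - <<'E'
from h import *
s=sense();print({k:np.round(s[k],5) for k in("position","force","torque","tcp_rot","joint_pos")})
E
```

```text
{'position': array([0.58791, 0.08222, 0.1697 ]), 'force': array([ 0.00983, -0.05202,  7.58587]), 'torque': array([ 0.05895, -0.04311,  0.00709]), 'tcp_rot': array([ 9.9995e-01, -9.5800e-03,  1.7500e-03, -5.0000e-04]), 'joint_pos': array([4.30000e-02, 2.00510e-01, 1.36509e+00, 8.20000e-04, 1.57244e+00,
       1.63295e+00])}
```

Call:
{"op": "jog_arm", "data": {
  "moves": [
    [[-1,0,0,0,0,0,0.6],[-1,0,0,0.002,0,0,1.2],[-1,0,0,0.004,0,0,1.8],[-1,0,0,0.006,0,0,2.4],[-1,0,0,0.008,0,0,3],[-1,0,0,0.01,0,0,3.6],[-1,0,0,0.01,0,0,4.2],[-1,0,0,0.012,0,0,4.8],[-1,0,0,0.012,0,0,5.4],[-1,0,0,0.014,0,0,6],[-1,0,0,0.014,0,0,6.6],[-1,0,0,0.014,0,0,6.6],[-1,0,0,0.014,0,0,6.6]]
  ]
}}

```text
clock: 27.7
position: [0.5882, 0.0821, 0.1692]
tcp_rot: [0.938, -0.347, 0.002, -0.001]
force: [0.0, -0.9, 7.1]
grip_width: 0.0145
grip_force: 109.9
```

```bash
python3 - <<'E'
from h import *
s=sense();print({k:np.round(s[k],5) for k in("position","force","torque","tcp_rot","joint_pos")})
E
```

```text
{'position': array([0.58823, 0.08211, 0.16922]), 'force': array([ 0.02815, -0.93856,  7.0832 ]), 'torque': array([-0.00281, -0.14808, -0.01923]), 'tcp_rot': array([ 0.93774, -0.34733,  0.00195, -0.00115]), 'joint_pos': array([4.29100e-02, 2.00750e-01, 1.36579e+00, 6.00000e-04, 1.57057e+00,
       2.32316e+00])}
```

Call:
{"op": "jog_arm", "data": {
  "moves": [
    [[-1,0,0,0.001,0,0,0.5],[-1,0,0,0.002,0,0,1],[-1,0,0,0.003,0,0,1.6],[-1,0,0,0.003,0,0,1.6],[-1,0,0,0.003,0,0,1.6],[-1,0,0,0.003,0,0,1.6]]
  ]
}}

```text
clock: 28.3
position: [0.5883, 0.082, 0.1691]
tcp_rot: [0.905, -0.425, 0.002, -0.001]
force: [1.3, 0.2, 7.1]
grip_width: 0.0146
grip_force: 109.9
```

Call:
{"op": "jog_arm", "data": {
  "moves": [
    [[-1,0,0,0,0,0,-0.3],[-1,0,0,-0.1,0,0,-0.6],[-1,0,0,-0.2,0,0,-0.6],[-1,0,0,-0.3,0,0,-0.6],[-1,0,0,-0.6,0,0,-0.6],[-1,0,0,-1.3,0,0,-0.6],[-1,0,0,-2,0,0,-0.6],[-1,0,0,-2.2,0,0,-0.6],[-1,0,0,-2.2,0,0,-0.6]]
  ]
}}

```text
clock: 29.2
position: [0.5877, 0.0818, 0.2801]
tcp_rot: [0.918, -0.396, 0.002, -0.001]
force: [0.2, -0.1, -2.4]
grip_width: 0.0143
grip_force: 108.6
```

```bash
python3 - <<'E'
from h import *
s=sense();print({k:np.round(s[k],5) for k in("position","force","torque","tcp_rot","joint_pos")})
R=Ro.from_quat(s["tcp_rot"]).as_matrix();print(R.round(3),np.degrees(np.arctan2(R[1,0],R[0,0])))
E
```

```text
{'position': array([0.58773, 0.08182, 0.28006]), 'force': array([ 0.18205, -0.05936, -2.39302]), 'torque': array([-0.01092, -0.00706, -0.04068]), 'tcp_rot': array([ 0.9182 , -0.3961 ,  0.00222, -0.00113]), 'joint_pos': array([4.27500e-02, 1.77630e-01, 1.17410e+00, 1.00000e-04, 1.78489e+00,
       2.42810e+00])}
[[ 0.686 -0.727  0.005]
 [-0.727 -0.686  0.   ]
 [ 0.003 -0.004 -1.   ]] -46.66956299315944
```

Lifted off. Back to the inspection pose to check the screw before returning the driver.

Call:
{"op": "jog_arm", "data": {
  "moves": [
    [[-1,0.2,0.3,0,0,0,-1.4],[-1,0.4,0.6,0,0,0,-2.8],[-1,0.6,0.9,0,0,0,-4.2],[-1,0.89,1.34,0,0,0,-5.6],[-1,0.89,1.34,0,0,0,-7],[-1,0.89,1.34,0,0,0,-8.4],[-1,0.89,1.34,0,0,0,-9.8],[-1,0.89,1.34,0,0,0,-11.2],[-1,0.89,1.34,0,0,0,-12.6],[-1,0.89,1.34,0.2,0,0,-14],[-1,0.89,1.34,0.6,0,0,-15.4],[-1,0.89,1.34,1,0,0,-16.8],[-1,0.89,1.34,1.4,0,0,-18.2],[-1,0.89,1.34,1.8,0,0,-19.6],[-1,0.89,1.34,2.2,0,0,-20.6],[-1,0.89,1.34,2.52,0,0,-20.6],[-1,0.89,1.34,2.52,0,0,-20.6],[-1,0.89,1.34,2.52,0,0,-20.6],[-1,0.89,1.34,2.52,0,0,-20.6]]
  ]
}}

```text
clock: 31.1
position: [0.569, 0.0034, 0.1517]
tcp_rot: [0.783, 0.622, 0.0, 0.0]
force: [-0.7, 0.3, -3.3]
grip_width: 0.0146
grip_force: 108.3
```

```bash
python3 - <<'E'
from h import *
import pickle
c=get_calibration("wrist");s=sense();w=snapshot("wrist");pickle.dump((c,s),open("w9.pkl","wb"));cv2.imwrite("pics/w9_raw.png",w)
print(s["position"],s["tcp_rot"],s["clock"],s["joint_pos"][5])
h=cv2.cvtColor(w,cv2.COLOR_BGR2HSV);p=proj(c,[.588,.082,.05])[0];x,y=int(p[0]),int(p[1]);print(p)
m=((h[...,1]<90)&(h[...,2]>70)).astype(np.uint8);z=np.zeros_like(m);z[y-17:y+18,x-17:x+18]=m[y-17:y+18,x-17:x+18]
n,l,st,ce=cv2.connectedComponentsWithStats(z);i=1+np.argmax(st[1:,4]);hull=cv2.convexHull(cv2.findNonZero((l==i).astype(np.uint8)));e=cv2.fitEllipse(hull);print(st[i],e)
g=cv2.cvtColor(w,cv2.COLOR_BGR2GRAY);print(x-16,y-15)
for r in range(y-15,y+17): print(" ".join("%3d"%v for v in g[r,x-16:x+17]))
E
```

```text
[0.569022   0.00342429 0.15173963] [7.82978748e-01 6.22048342e-01 2.94112026e-04 2.34439983e-04] 31.1 0.13442767149608073
[255.9198254  104.94136827]
[241  89  31  32 768] ((256.1690368652344, 104.8984146118164), (30.41058349609375, 31.810678482055664), 174.79696655273438)
239 89
 40  41  40  42  41  42  41  43  44  45  45  43  40  41  59  66  68  71  70  65  54  44  42  41  38  38  43  40  38  33  33  34  45
 41  41  40  40  42  41  43  46  48  47  45  52  78 101 101 101 102 103 103 102 101  96  78  54  41  37  44  43  42  34  33  44  63
 40  41  41  40  41  43  46  48  47  55  82 103 105 105 104 104 105 106 106 106 104 103 102  97  79  50  41  37  36  34  33  44  65
 39  41  40  40  41  46  49  51  72 102 106 109 107 104 103 105 106 105 105 105 104 103 104 106 103  93  62  35  35  33  33  43  65
 41  41  41  41  45  48  53  73 103 108 109 108 104 104 105 105 106 106 105 104 103 104 100  89  88  88  83  66  34  54  81  62  64
 41  42  41  44  46  49  72 103 106 108 108 106 101  88  86  96 106 106 105 104 104 104 101  88  86  87  89  83  56  37  59  83  64
 42  41  41  45  46  64 103
[... 2704 characters left out ...]
 104 105 107 108 108  99  56  42  42  51
 84  80  66  44  43  43  58  92 104 104 105 105 104 106 108 106  99 116 136 133  96 108 106 104 106 108 109 100  66  42  42  46  65
 82  82  78  57  43  41  42  57  93 106 106 104 105 107 108 107 107 106 102  99  96 107 104 103 106 109 101  69  41  42  43  57  82
 83  83  83  79  60  42  41  42  53  83 105 104 106 107 109 107 106 106 107 107 107 105 104 105 107 102  69  42  42  41  49  73  82
 84  84  83  83  80  60  43  42  42  46  67  94 107 109 107 107 107 106 107 108 106 104 104 100  69  42  43  42  43  47  65  83  83
 84  85  84  85  84  78  49  41  42  42  42  47  68  92  95 107 107 107 108 107  98  72  68  41  42  41  42  41  44  68  84  85  85
```

The head has turned about 118° (2.06 rad) and its centre sits 0.8 mm from the washer's, about 1.4° of lean. It's square, so I'm returning the driver.

Call:
{"op": "jog_arm", "data": {
  "moves": [
    [[-1,0,0,-0.6,0,0,0],[-1,0,0,-1,0,0,0],[-1,-0.5,0.15,-1,0,0,0],[-1,-1.2,0.36,-1,0,0,0],[-1,-1.9,0.57,-1,0,0,0],[-1,-2.416,0.725,-1,0,0,0],[-1,-2.416,0.725,-1,0,0,0],[-1,-2.416,0.725,-1,0,0,0],[-1,-2.416,0.725,-0.6,0,0,0],[-1,-2.416,0.725,-0.6,0,0,0],[-1,-2.416,0.725,-0.6,0,0,0]]
  ]
}}

```text
clock: 32.25
position: [0.5766, -0.1213, 0.1812]
tcp_rot: [0.783, 0.623, -0.0, -0.001]
force: [-0.1, -0.2, -2.8]
grip_width: 0.0145
grip_force: 108.3
```

```bash
python3 - <<'E'
from h import *
s=sense();print(s["position"],s["tcp_rot"],s["force"],rel([.577,-.1225,.1287]))
E
```

```text
[ 0.57655774 -0.12129914  0.18117174] [ 7.82505047e-01  6.22643959e-01 -1.56981080e-04 -5.72188303e-04] [-0.11585019 -0.23010629 -2.77886949] [-0.02190655  0.01515903  1.04940869]
```

Call:
{"op": "jog_arm", "data": {
  "moves": [
    [[-1,-0.02,0.015,0,0,0,0],[-1,-0.02,0.015,0.3,0,0,0],[-1,-0.02,0.015,0.45,0,0,0],[-1,-0.02,0.015,0.6,0,0,0],[-1,-0.02,0.015,0.75,0,0,0],[-1,-0.02,0.015,0.75,0,0,0]]
  ]
}}

```text
clock: 32.85
position: [0.5763, -0.1233, 0.1417]
tcp_rot: [0.783, 0.622, -0.001, -0.001]
force: [-0.1, -0.0, -1.5]
grip_width: 0.0144
grip_force: 108.3
```

Call:
{"op": "jog_arm", "data": {
  "moves": [
    [[-1,0,0,0.1,0,0,0],[-1,0,0,0.2,0,0,0],[-1,0,0,0.27,0,0,0],[-1,0,0,0.27,0,0,0],[-1,0,0,0.27,0,0,0]]
  ]
}}

```text
clock: 33.35
position: [0.5773, -0.1236, 0.1303]
tcp_rot: [0.783, 0.622, 0.0, -0.0]
force: [-0.2, 0.3, -2.5]
grip_width: 0.0142
grip_force: 108.5
```

Call:
{"op": "jog_arm", "data": {
  "moves": [
    [[-1,0,0,0.03,0,0,0],[-1,0,0,0.04,0,0,0],[-1,0,0,0.04,0,0,0],[0,0,0,0.04,0,0,0],[1,0,0,0.04,0,0,0],[1,0,0,0.04,0,0,0],[1,0,0,0.04,0,0,0],[1,0,0,0.04,0,0,0],[1,0,0,0.04,0,0,0],[1,0,0,0.04,0,0,0],[1,0,0,-0.4,0,0,0],[1,0,0,-1.2,0,0,0],[1,0,0,-2,0,0,0],[1,0,0,-2.4,0,0,0],[1,0,0,-2.4,0,0,0],[1,0,0,-2.4,0,0,0],[1,0,0,-2.4,0,0,0]]
  ]
}}

```text
clock: 35.05
position: [0.5765, -0.1233, 0.2477]
tcp_rot: [0.783, 0.622, -0.001, -0.002]
force: [0.6, 0.1, -1.0]
grip_width: 0.0857
grip_force: 0.0
```

```bash
python3 - <<'E'
from h import *
s=sense();print(s["position"],s["grip_width"],s["force"],s["clock"])
c=get_calibration("wrist");a=snapshot("wrist")
h=cv2.cvtColor(a,cv2.COLOR_BGR2HSV);m=cv2.inRange(h,(105,130,50),(128,255,255))
n,l,st,ce=cv2.connectedComponentsWithStats(m);i=1+np.argmax(st[1:,4]);x,y,w,hh,_=st[i];print(st[i])
print("bar",atz(c,(x+w/2,y+hh/2),.159),"before .5794 -.1229 (w3)")
ct=get_calibration("scene");b=snapshot("scene");h=cv2.cvtColor(b,cv2.COLOR_BGR2HSV);m=cv2.inRange(h,(105,120,60),(128,255,255))
p=cv2.findNonZero(m[int(290*.64):int(330*.64),int(335*.64):int(400*.64)])[:,0].mean(0)+[int(335*.64),int(290*.64)];print("scene bar",p,"before 234.99,197.26")
E
```

```text
[ 0.5764679  -0.12332529  0.2477075 ] 0.08566619047116864 [ 0.56224888  0.08734251 -1.00663711] 35.05
[ 249  141   20  104 1662]
bar [ 0.58062002 -0.11955619  0.159     ] before .5794 -.1229 (w3)
scene bar [234.56108597 197.56561086] before 234.99,197.26
```

The driver is back where it stood, upright and released. Handing in.

```bash
python3 -c "
from workcell import workorder
print(workorder.close_job())"
```

```text
the job is handed in; nothing more can be done
None
```

I drove the loose screw about 118° clockwise, left it roughly 1.4° off square, stood the blue driver back upright in its hole and handed the job in; no verdict came back, and I had first rested the socket on a wrong screw (already home) at about 10 N and twisted it there, with no visible change.

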